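Set the batch-number wheel to four and lock it

ROBOT

A 6-joint arm with a two-finger parallel gripper is mounted at the origin on the work surface. World frame = base frame: x ahead of the robot, y to its left, z up, the work surface at z = 0. Lengths are in m, angles in degrees, forces in N, time in s.
With the tool pointing down it reaches from about 0.25 to 0.725 m from the base axis. Payload 9.7 kg.
Tool frame: the origin (TCP) lies at the very end of the fingers, on their centre line; the grasp point (between the pads) lies 19 mm behind it; z points along the fingers, y is the direction in which the jaws open and shut (so a half turn about z gives the same grasp; the last joint's range is limited). The gripper opens to 85 mm and grips with 20 to 120 N. Pads are 22 mm wide; open, the fingers measure 114 mm over their backs; the gripper's body (76 mm by 85 mm) begins 54 mm behind the grasp point. The pads swing forward as they close: fully open they stand 13 mm farther back than shut.
Start: joints at [63.713, 4.979, 10.078, 95.1, 0, 90], TCP at [0.244, 0.493, 0.209] pointing down, gripper open.
Joint ranges: [-179.16, 179.16], [-48.56, 103.87], [-65.8, 70.77], [-126.05, 130.52], [-82.76, 87.17], [-180, 180]. Speed limits (degrees/s): [127.2, 127.2, 147.25, 180, 180, 180].

INTERFACE

Orientations are given as [roll, pitch, yaw] about the fixed x, y, z axes, in that order (R = Rz(yaw) Ry(pitch) Rx(roll)).
In Python, from workcell import bot gives the robot as it stands. The module is installed in compiled form; this text tells all that it offers.
- The arm moves only by the tool step_arm, never from a script. Its arguments are lists of equal length, an entry for each row: "dr": the turn, a rotation vector about the tool's x, y, z in rad, a list of three; "xyz": the shift along the tool's x, y, z in units of 40 mm (1.0 is 40 mm), a list of three; "gripper": the opening, from 0 (shut) to 1 (fully open). In form: {"dr": [[wx, wy, wz], ...], "xyz": [[x, y, z], ...], "gripper": [gripper, ...]}. A call has exactly 8 rows; each row is the pose to reach, as a shift and turn from the pose commanded when the call began, along the tool's axes at that moment; what a row does not reach only later rows make up. A row lasts 1/10 s, in which the tool goes at most 50 mm and 8.59 degrees, less where a joint would pass 70% of its speed; a pose out of reach is approached as far as the arm can. A call with a gripper value outside its range is refused whole. The fingers move at their own pace and stop on an object; "squeeze" is the grip in N (left out, the last holds). Time passes only in rows, so rows that repeat a pose let the fingers close, or fill a call up. It gives the time, the measured TCP pose, the force and the opening at its end, in the units of the state.
- bot.get_obs(): the state, without advancing time (a new reading comes with each control period).
- bot.camera(name): name is "side" or "top"; returns a dict with "image" (400x640x3 uint8, red, green, blue), "camera_matrix" (3x3 intrinsics, pixels), "R" (3x3) and "t" (3): a world point X has camera coordinates R X + t. Camera axes: x right, y down, z forward; pixel columns grow to the right and rows downward; lengths in m; the calibration is good to about 2 mm. A picture is of the moment at which its call begins. There is no depth.
- bot.job_done(): hands the job in, once; it reports no verdict.
Trained networks look in a picture, given as the dict that the camera call returned (one of the last four; its "shot" number tells which), for a name from the list of things; names that differ only in an ending like _2 or _b are one class to them, and where a whole thing is asked for, a point or a joint stands for the part that bears it (a point fixed in the world has none). Each returns a list of dicts, best first, with "p" (0 to 1); they miss things now and then, are a little off and sometimes report something else, mostly with a low value. They report only what shows in the picture. A call takes as long as a camera call.
- bot.regions_of(picture, thing): "region" (400x640 bool, what is visible of it) and "box" ([centre column, centre row, width, height] in pixels, round what is visible of it).
The state is a dict: "time": time; "q": joint angles; "qd": joint speeds; "joint_efforts": joint torques, N m; "ee_pos": TCP position; "tcp_rot": TCP orientation; "wrist_force": force on the tool from outside, world axes, zero at the start; "torque": the same for the moment, N m; "opening": finger opening in m.
Only numpy, scipy, OpenCV 4.12 (cv2) and the standard library are available. Lean on these libraries where they do the work, as an engineer would, in place of code of your own. Each camera call takes 0.05 s, during which the arm holds its last target.

TASK

Set the repair batch-number wheel to four: roll its drum by the rubber band, with gentle pressure, until the face with four dots sits centred in the small steel window. Then, with four showing, push the steel lock knob beside the drum gently down until it is fully home, and leave everything else on the slate slab where it is.

Things in the scene. Friction and masses are not known exactly. Their poses are not given: they have to be found in the camera images.
- stand: Foot of the batch-number wheel: dark steel plate, 130 mm (x) by 190 mm (y -85 to +105) by 12 mm, fixed on the slab. Origin under the drum's axle on the plate's underside; z up. A head with drum, window and lock knob stands on it and turns with it, but is clamped 0 to 20 mm higher than its lowest setting. THIS RISE IS NOT MEASURED: feel for it. Heights in all entries are above this origin.
- band (a point): Point fixed to the foot (not the head), at x 0, y -22, height 125 mm, axes as the foot: where the middle of the rubber band's top would be at the lowest setting; the real top is higher by the rise. Drum: radius 45 mm, level axle along y; black rubber band y -42 to -2 (rolled here with a shut fingertip, free above), bare beech with black dots y -2 to +36. Cheeks end 28 mm below the top.
- window (a point): Point fixed to the foot, at x 38, y 18, height 112 mm: where the window's middle would be at the lowest setting (add the rise). Steel plate 44 mm wide (y -4 to +40) over the beech part only, hole 28 by 22 mm, looking to +x and 40 degrees up; its highest edge is at x 28 mm, height 128 mm plus the rise.
- drum (a joint): Drum angle, rad. n dots (as on dice, 1 to 6) are centred in the window at (n-1) x 1.047: four at 3.142, within 0.12. Grows as the drum's top moves to the foot's +x, 45 mm of rim per rad. Stops at -0.2 and 5.45. Bearings are sprung: give from 4 N down, then 1 mm per 2.5 N, hard stop at 10 mm. Turning takes 2 N at the rim: a press under 3 N slips, over 18 N spoils it; 6 to 10 N is good.
- knob (a point): Point fixed to the foot, at x 0, y 63, height 127 mm: where the middle of the lock knob's flat top would be, knob up, at the lowest setting; the real one is higher by the same rise as the drum. Steel mushroom knob, 26 mm across, 12 mm thick, on a vertical 10 mm stem in an aluminium block.
- lock (a joint): Travel of the lock knob, m: 0 up (at the start), 0.012 fully down at a hard stop; home above 0.010. It moves down against a steady 5 N and stays where it is left; a press over 25 N breaks it. It must stay up until four is in the window.
- button_box: Red lacquer button box, 73 x 103 x 44 mm; a loose bystander, not to be moved. Origin at its underside, in the middle.
- tape_case: Chrome tape measure case, 54 x 54 x 22 mm; a loose bystander, not to be moved. Origin at its underside, in the middle.
- awl: Awl with walnut handle lying down, 130 mm long, 22 mm thick, origin at the ferrule, handle to its -x; a loose bystander, not to be moved. Origin at its underside.
- key_ring: Steel key ring lying flat, 60 mm across with two spare buckles on it, 4 mm thick; a loose bystander, not to be moved. Origin at its underside, in the middle.
- spool: Wooden thread spool, 34 mm across, 50 mm high; a loose bystander, not to be moved. Origin at its underside, in the middle.
- oil_jar: Amber glass oil jar, 44 mm across, 60 mm high; a loose bystander, not to be moved. Origin at its underside, in the middle.
- pin_dish: Brass pin dish, 70 mm across, 22 mm high; a loose bystander, not to be moved. Origin at its underside, in the middle.

How it is judged (in metres and radians):
On the way:
1. four rests centred in the window (within 0.12 rad), lock knob still up (value of joint drum between 3.022 and 3.262 rad and velocity of joint drum between -0.05 and 0.05 rad/s and value of joint lock below 0.003 m), for 0.3 s.
At the end, for the whole second after the job is handed in: The drum rests with four centred in the window (3.142 +/- 0.12 rad) and the lock knob is down by more than 10 of its 12 mm (value of joint drum between 3.022 and 3.262 rad and velocity of joint drum between -0.05 and 0.05 rad/s and value of joint lock above 0.01 m); the robot touches nothing.
It fails at once if the drum is pressed with more than 18 N (contact force between anything else and drum above 18 N).
It fails at once if the lock knob is pressed with more than 25 N (contact force between anything else and lock above 25 N).
It fails at once if the lock knob is pushed in while four is not in the window (value of joint lock above 0.004 m and not (value of joint drum between 3.022 and 3.262 rad)).
It fails at once if a bystander is moved by more than 10 mm (distance of any of button_box, tape_case, awl, key_ring, spool, oil_jar, pin_dish from where it was at the start of the episode above 0.01 m).
It also fails if it takes over 64 s, if anything falls off the work surface, if the arm or the gripper's body presses on something with over 40 N, if the wrist force passes 120 N, or if a joint passes its speed limit or range.

## Working session

There is one attempt and no reset: what is moved stays moved. The work goes in short steps, Python scripts to look and compute and a tool call to move; the robot and the scene stay as the last step left them, time stands still between calls to the robot, and variables do not carry over. Pictures are saved under pics/ and viewed, and the job is handed in when it is done.

Besides the shell and the picture viewer there is one more tool, called after "Call:" as name(argument=value, ...), one argument or row to a line, values as JSON. step_arm: Moves the arm, as the interface text tells. Its arguments: {"type":"object","properties":{"dr":{"type":"array"},"xyz":{"type":"array"},"gripper":{"type":"array"},"squeeze":{"type":"number"}},"required":["dr","xyz","gripper"]}

```bash
mkdir -p pics
cat > h.py <<'E'
from workcell import bot
import cv2, numpy as np
def shot(n,f):
    p=bot.camera(n); cv2.imwrite('pics/'+f+'.png',p['image'][:,:,::-1]); return p
def proj(p,X):
    c=p['R']@np.array(X,float)+np.ravel(p['t']); u=p['camera_matrix']@c; return u[:2]/u[2]
def ray(p,uv,z):
    R=np.array(p['R']);t=np.ravel(p['t']); o=-R.T@t; d=R.T@np.linalg.inv(p['camera_matrix'])@np.array([uv[0],uv[1],1.]); return o+d*(z-o[2])/d[2]
E
python3 - <<'E'
from h import *
o=bot.get_obs()
for k in o: print(k,np.round(o[k],4))
for n in ['side','top']:
    p=shot(n,n+'0'); print(n,p['shot'],np.round(p['camera_matrix'],1).tolist(),np.round(-np.array(p['R']).T@np.ravel(p['t']),3))
    np.savez(n+'cal.npz',K=p['camera_matrix'],R=p['R'],t=p['t'])
    for th in ['stand','drum','window','knob','band','lock']:
        for r in bot.regions_of(p,th)[:2]: print(th,round(r['p'],2),np.round(r['box'],1))
E
```

```text
time 0.0
q [ 6.37124e+01  5.01190e+00  1.00342e+01  9.50995e+01 -1.80000e-03
  9.00006e+01]
qd [ 0.0098  0.0119 -0.0797  0.1104 -0.0304  0.0081]
joint_efforts [-3.80000e-03 -5.20388e+01  4.64804e+01  1.60000e-02 -0.00000e+00
 -0.00000e+00]
ee_pos [0.2435 0.4929 0.2087]
tcp_rot [-1.799228e+02  1.800000e-03  1.537118e+02]
wrist_force [ 0.2319 -0.0373  0.415 ]
torque [ 0.0082 -0.0285 -0.0055]
opening 0.0859
side 1 [[385.9, 0.0, 314.4], [0.0, 385.9, 198.8], [0.0, 0.0, 1.0]] [0.561 0.742 0.755]
stand 0.93 [336.1 258.2  79.9  65.7]
drum 0.69 [342.8 220.9  44.3  47.9]
drum 0.54 [339.6 257.4  76.1  58.2]
window 0.8 [339.5 258.7  74.4  61. ]
knob 0.93 [338.  257.6  73.2  59.3]
band 0.94 [338.4 257.9  71.5  57.8]
top 2 [[369.2, 0.0, 318.9], [0.0, 369.2, 203.2], [0.0, 0.0, 1.0]] [0.54  0.052 0.929]
stand 0.73 [290.3 221.6  91.   76.6]
drum 0.78 [295.  224.4  48.3  51. ]
drum 0.41 [380.7 246.2  46.6  37.2]
window 0.73 [291.9 221.   83.8  79.2]
knob 0.72 [290.5 222.3  86.   76.1]
knob 0.26 [300.5 264.9  10.8  14.5]
band 0.83 [290.4 222.9  86.2  78.5]
```

View pics/side0.png

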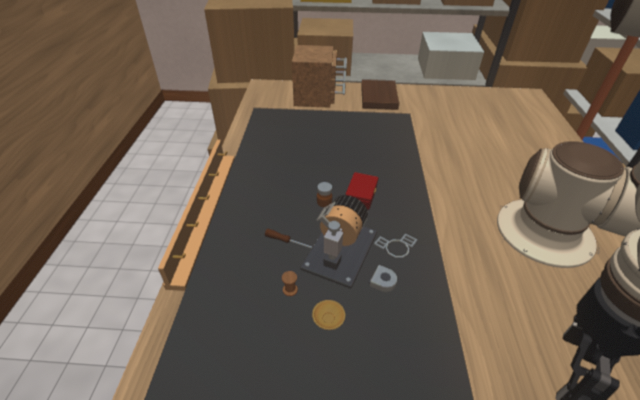

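View pics/top0.png

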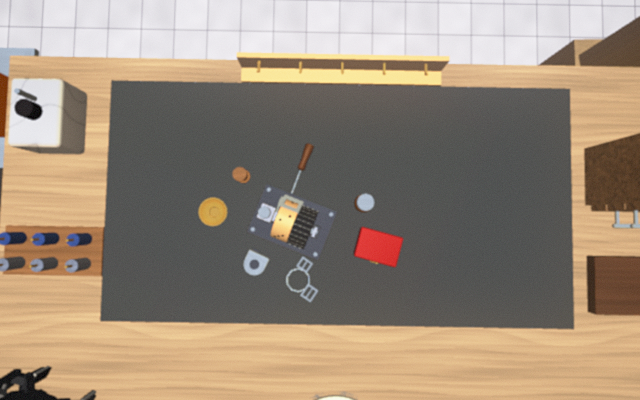

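Run:
```python
import cv2
a=cv2.imread('pics/top0.png')[165:285,230:350]; b=cv2.imread('pics/side0.png')[180:310,280:400]
cv2.imwrite('pics/topc.png',cv2.resize(a,None,fx=5,fy=5,interpolation=2)); cv2.imwrite('pics/sidec.png',cv2.resize(b,None,fx=4.5,fy=4.5,interpolation=2))
```

```text
(no output)
```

View pics/topc.png

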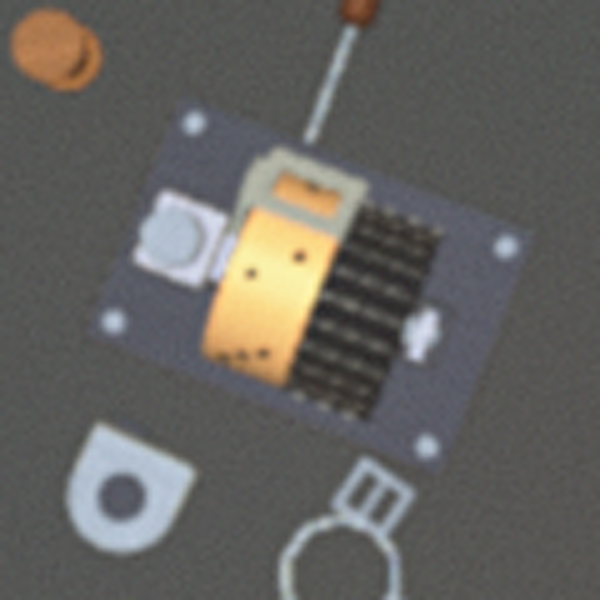

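View pics/sidec.png

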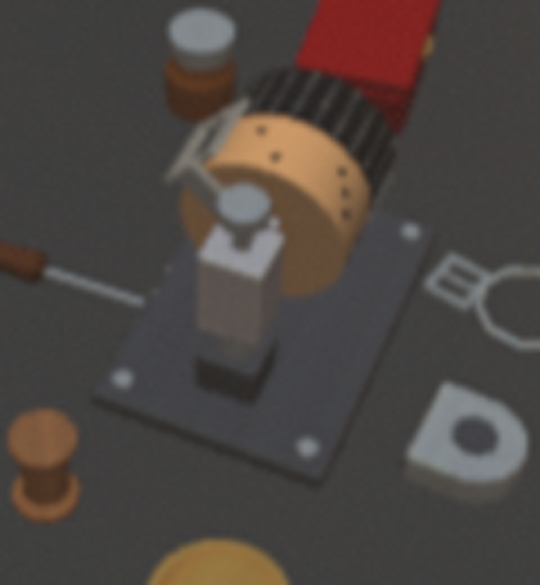

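```bash
cat > fit.py <<'E'
from h import *
from scipy.optimize import least_squares
def L(n):
    d=np.load(n+'cal.npz'); return dict(camera_matrix=d['K'],R=d['R'],t=d['t'])
T,S=L('top'),L('side')
obs=[(T,(230+185/5,165+102/5),(.065,.105,.012)),(T,(230+533/5,165+230/5),(.065,-.085,.012)),(T,(230+440/5,165+465/5),(-.065,-.085,.012)),(T,(230+92/5,165+330/5),(-.065,.105,.012)),
(S,(280+95/4.5,180+393/4.5),(.065,.105,.012)),(S,(280+320/4.5,180+482/4.5),(-.065,.105,.012)),(S,(280+435/4.5,180+232/4.5),(-.065,-.085,.012))]
def W(p,l):
    c,s=np.cos(p[2]),np.sin(p[2]); return np.array([p[0]+c*l[0]-s*l[1],p[1]+s*l[0]+c*l[1],l[2]])
def f(p,o=obs): return np.concatenate([proj(c,W(p,l))-uv for c,uv,l in o])
if __name__=='__main__':
    a=ray(T,obs[0][1],.012);b=ray(T,obs[2][1],.012);print(a,b)
    e=ray(T,obs[1][1],.012); v=a-e
    y0=np.arctan2(v[1],v[0])-np.pi/2
    for o in (obs,obs[:4],obs[4:]):
        r=least_squares(f,[(a[0]+b[0])/2,(a[1]+b[1])/2,y0],args=(o,)); print(np.round(r.x,4),np.degrees(r.x[2]),np.round(r.fun,1))
    p=least_squares(f,[(a[0]+b[0])/2,(a[1]+b[1])/2,y0]).x
    for h in (0,.01,.02):
        for n,l in dict(band=(0,-.022,.125+h),knob=(0,.063,.127+h),win=(.038,.018,.112+h)).items():
            t=proj(T,W(p,l));s=proj(S,W(p,l)); print(h,n,np.round(W(p,l),4),'topc',np.round((t-[230,165])*5),'sidec',np.round((s-[280,180])*4.5))
E
python3 fit.py
```

```text
[0.62946533 0.18161955 0.012     ] [0.45193004 0.05139087 0.012     ]
[ 0.5372  0.1042 -0.3517] -20.14934601364591 [ 0.6 -2.   2.1 -0.1  1.8  2.1 -0.2  1.2 -1.3  2.4  0.1  1.6 -0.3  1. ]
[ 0.538   0.1069 -0.3489] -19.987873480771146 [-0.6 -2.2  1.  -0.5  0.8  1.7 -1.2  1. ]
[ 0.5356  0.0988 -0.3622] -20.754315530361172 [-0.7  0.3  0.3 -0.3  0.5 -0.2]
0 band [0.5297 0.0835 0.125 ] topc [369. 309.] sidec [302. 133.]
0 knob [0.5589 0.1633 0.127 ] topc [186. 238.] sidec [241. 240.]
0 win [0.5791 0.108  0.112 ] topc [317. 196.] sidec [204. 179.]
0.01 band [0.5297 0.0835 0.135 ] topc [368. 309.] sidec [303. 119.]
0.01 knob [0.5589 0.1633 0.137 ] topc [183. 238.] sidec [241. 226.]
0.01 win [0.5791 0.108  0.122 ] topc [316. 195.] sidec [205. 165.]
0.02 band [0.5297 0.0835 0.145 ] topc [367. 310.] sidec [304. 105.]
0.02 knob [0.5589 0.1633 0.147 ] topc [180. 237.] sidec [242. 212.]
0.02 win [0.5791 0.108  0.132 ] topc [314. 193.] sidec [205. 151.]
```

Run:
```python
import cv2,numpy as np
from fit import *
a=cv2.imread('pics/top0.png'); b=cv2.imread('pics/side0.png')
p=[.5372,.1042,-.3517]
def draw(im,cam,x0,y0,w,h,s,name):
    im=cv2.resize(im[y0:y0+h,x0:x0+w],None,fx=s,fy=s,interpolation=cv2.INTER_CUBIC)
    im=np.clip(im.astype(float)*1.7,0,255).astype(np.uint8)
    for z in (.012,0):
        q=np.array([(proj(cam,W(p,(x,y,z)))-[x0,y0]+.5)*s for x,y in [(.065,.105),(.065,-.085),(-.065,-.085),(-.065,.105)]]).astype(int)
        cv2.polylines(im,[q],True,(0,255,0) if z else (0,0,255),1)
    cv2.imwrite('pics/'+name+'.png',im)
draw(a,T,240,175,105,90,7,'ft'); draw(b,S,290,190,100,110,5.4,'fs')
```

```text
(no output)
```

View pics/ft.png

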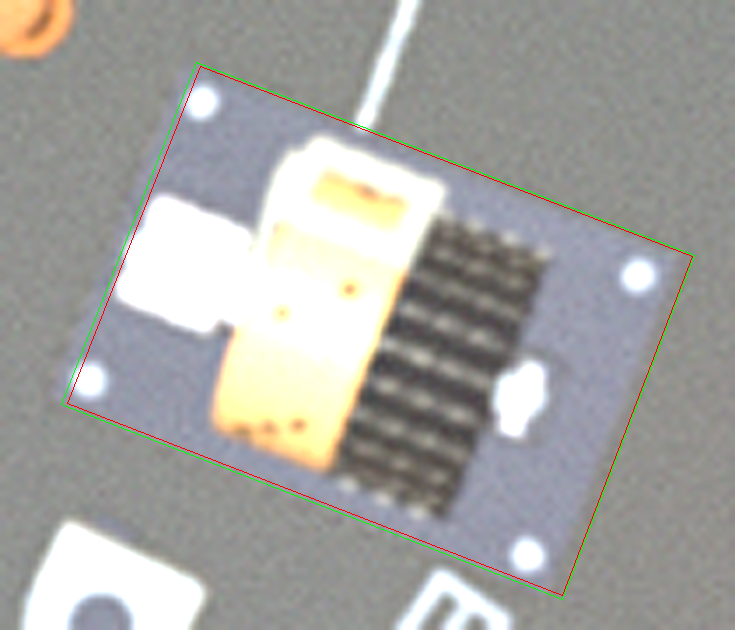

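View pics/fs.png

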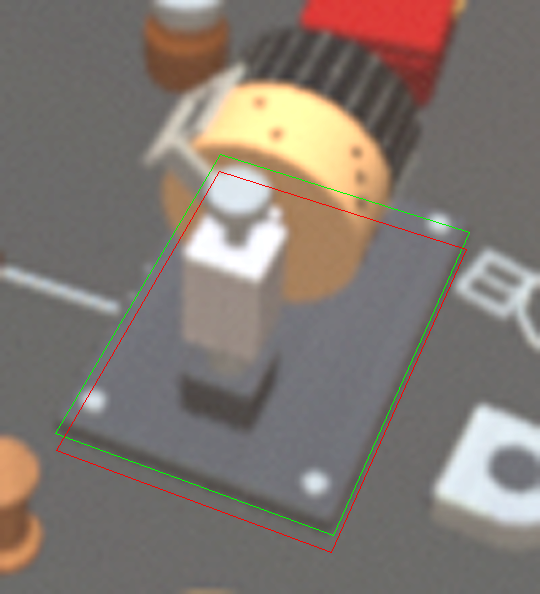

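```bash
cat > fit2.py <<'E'
from fit import *
def cen(cam,img,uv,r=3):
    im=cv2.imread(img).astype(float).sum(2); x,y=np.round(uv).astype(int)
    w=im[y-r:y+r+1,x-r:x+r+1]; w=np.clip(w-np.percentile(w,50)-20,0,None); Y,X=np.mgrid[y-r:y+r+1,x-r:x+r+1]
    return np.array([(w*X).sum()/w.sum(),(w*Y).sum()/w.sum()])
loc=[(.053,.093),(.053,-.073),(-.053,-.073),(-.053,.093)]
t=[(203,102),(638,275),(527,553),(91,380)]; s=[(93,400),None,(438,223),(315,483)]
o=[]
for i,(u,v) in enumerate(t): o.append((T,cen(T,'pics/top0.png',(240+u/7-.5,175+v/7-.5)),loc[i]))
for i,q in enumerate(s):
    if q: o.append((S,cen(S,'pics/side0.png',(290+q[0]/5.4-.5,190+q[1]/5.4-.5)),loc[i]))
def g(p,o,z=None): return np.concatenate([proj(c,W(p,(*l,.014+(p[3] if len(p)>3 else 0))))-uv for c,uv,l in o])
if __name__=='__main__':
    for oo,p0 in ((o,[.537,.104,-.35]),(o,[.537,.104,-.35,0]),(o[:4],[.537,.104,-.35]),(o[4:],[.537,.104,-.35])):
        r=least_squares(g,p0,args=(oo,)); print(np.round(r.x,4),np.round(r.fun,1))
E
python3 fit2.py
python3 - <<'E'
from h import *
for n in ['side','top']:
    p=bot.camera(n)
    for th in ['button_box','tape_case','awl','key_ring','spool','oil_jar','pin_dish']:
        for r in bot.regions_of(p,th)[:1]: print(n,th,round(r['p'],2),np.round(r['box'],1), np.round(ray(p,r['box'][:2],.02),3))
E
```

```text
[ 0.5374  0.1041 -0.3589] [ 2.1  0.2  1.9 -0.   1.9  0.   2.2  0.2 -0.6  3.3 -0.1  3.  -0.1  3.5]
[ 0.5375  0.1076 -0.3589  0.0161] [-0.2 -0.5  0.7 -0.3  0.5  0.5 -0.4  0.3 -0.8  0.3  0.6 -0.3  0.3  0.5]
[ 0.5375  0.1091 -0.3603] [ 0.1  0.  -0.1 -0.1 -0.1 -0.   0.1  0.1]
[ 0.537   0.0941 -0.3594] [-0.  -0.  -0.   0.1  0.1 -0.1]
side button_box 0.98 [363.2 189.1  33.3  34. ] [ 0.478 -0.116  0.02 ]
side tape_case 0.74 [379.9 278.9  28.5  25.1] [0.447 0.199 0.02 ]
side awl 0.75 [279.2 236.1  23.1  12.9] [0.697 0.084 0.02 ]
side key_ring 0.49 [393.8 241.8  33.3  16.7] [0.406 0.083 0.02 ]
side spool 0.77 [290.4 283.4  14.2  30.2] [0.651 0.226 0.02 ]
side oil_jar 0.82 [325.4 195.   13.   24.4] [ 0.587 -0.082  0.02 ]
side pin_dish 0.86 [326.8 313.4  28.7  24.5] [0.565 0.297 0.02 ]
top button_box 0.86 [381.9 245.4  47.5  40.9] [ 0.486 -0.105  0.02 ]
top tape_case 0.59 [256.1 263.6  23.8  23.6] [0.436 0.202 0.02 ]
top awl 0.78 [308.2 159.9  17.7  29.4] [0.694 0.08  0.02 ]
top key_ring 0.5 [301.8 278.9  34.2  39.8] [0.401 0.09  0.02 ]
top spool 0.63 [240.4 176.7  18.   17.4] [0.649 0.247 0.02 ]
top oil_jar 0.63 [364.9 202.8  23.1  20.6] [ 0.59  -0.062  0.02 ]
```

Run:
```python
from fit2 import *
# free inset scale too
def g2(p): return np.concatenate([proj(c,W(p,(np.sign(l[0])*(.065-p[4]),(.105-p[4]) if l[1]>0 else -.085+p[4],.014+p[3])))-uv for c,uv,l in o])
r=least_squares(g2,[.537,.104,-.35,.01,.012]);print(np.round(r.x,4),np.round(r.fun,1))
# knob triangulation
kt=np.array([230+168/5-.4,165+236/5-.4]); ks=np.array([280+243/4.5-.4,180+203/4.5-.4])
r=least_squares(lambda X:np.r_[proj(T,X)-kt,proj(S,X)-ks],[.55,.16,.14]);print('knob',np.round(r.x,4),np.round(r.fun,1))
for p in ([.5375,.1091,-.3603],[.5375,.1076,-.3589]): print(W(p,(0,.063,.14)),W(p,(0,-.022,.14)))
```

```text
[ 0.5374  0.1079 -0.36    0.0164  0.0132] [-0.   0.1 -0.   0.1  0.  -0.   0.  -0.  -0.2  0.1  0.1 -0.1 -0.   0. ]
knob [0.5597 0.1675 0.1586] [-0.   0.1 -0.1 -0. ]
[0.55971096 0.16805484 0.14      ] [0.52974379 0.0885126  0.14      ]
[0.55962841 0.16658588 0.14      ] [0.52977262 0.08700176 0.14      ]
```

```bash
cat > mv.py <<'E'
from fit import *
from scipy.spatial.transform import Rotation as Ro
P=[.5374,.1079,-.3600]
YAW=180+np.degrees(P[2])
def Rt(th): # tool down, tilted th(deg) so tool points from outside to axle; th>0 = tip on +x side
    return Ro.from_euler('z',P[2])*Ro.from_euler('y',th,degrees=True)*Ro.from_euler('z',180,degrees=True)*Ro.from_euler('x',180,degrees=True)
def pose(lx,ly,z,th=0): return W(P,(lx,ly,z)),Rt(th)
def row(t,cur=None):
    o=bot.get_obs()
    if cur is None: cur=(np.array(o['ee_pos']),Ro.from_euler('xyz',o['tcp_rot'],degrees=True))
    return np.round((cur[1].inv()*t[1]).as_rotvec(),4).tolist(),np.round(cur[1].inv().apply(t[0]-cur[0])/.04,3).tolist()
def loc():
    o=bot.get_obs(); d=np.array(o['ee_pos'])-[P[0],P[1],0]; return Ro.from_euler('z',-P[2]).apply(d), o['ee_pos'],o['tcp_rot'],o['wrist_force'],o['time']
E
python3 - <<'E'
from mv import *
print(Rt(0).as_euler('xyz',degrees=True),Rt(20).as_matrix()[:,2])
print(pose(0,-.024,.195)[0],row(pose(0,-.024,.195)))
E
```

```text
[180.           0.         159.37351938] [-0.32009557  0.12048488 -0.93969262]
[0.52894542 0.08543848 0.195     ] ([-0.0001, 0.0, -0.0988], [-10.91, -5.978, 0.36])
```

Call:
step_arm(
  dr=[
    [0,0,-0.03],
    [0,0,-0.06],
    [0,0,-0.0988],
    [0,0,-0.0988],
    [0,0,-0.0988],
    [0,0,-0.0988],
    [0,0,-0.0988],
    [0,0,-0.0988],
  ],
  xyz=[
    [-1.09,-0.6,0],
    [-2.18,-1.2,0],
    [-3.27,-1.8,0],
    [-4.36,-2.4,0],
    [-5.45,-3.0,0],
    [-6.54,-3.6,0],
    [-7.63,-4.2,0],
    [-8.72,-4.78,0],
  ],
  gripper=[0,0,0,0,0,0,0,0],
)

```text
time: 2.3
ee_pos: [0.4724, 0.1653, 0.2097]
tcp_rot: [180.0, 0.0, 159.4]
wrist_force: [0.4, 1.0, 0.4]
opening: 0.0001
```

Run:
```python
from mv import *
print(loc());print(row(pose(0,-.024,.18)))
```

```text
(array([-0.08102593,  0.03082818,  0.20965834]), array([0.47242806, 0.16529534, 0.20965834]), array([1.79972572e+02, 2.86203977e-02, 1.59370981e+02]), array([0.43743645, 0.96942998, 0.44723738]), 2.3)
([0.0005, 0.0005, -0.0], [-2.025, -1.371, 0.742])
```

Call:
step_arm(
  dr=[
    [0,0,0],
    [0,0,0],
    [0,0,0],
    [0,0,0],
    [0,0,0],
    [0,0,0],
    [0,0,0],
    [0,0,0],
  ],
  xyz=[
    [-0.7,-0.45,0],
    [-1.4,-0.9,0.1],
    [-2.02,-1.37,0.3],
    [-2.02,-1.37,0.5],
    [-2.02,-1.37,0.7],
    [-2.02,-1.37,0.74],
    [-2.02,-1.37,0.74],
    [-2.02,-1.37,0.74],
  ],
  gripper=[0,0,0,0,0,0,0,0],
)

```text
time: 3.1
ee_pos: [0.5278, 0.0882, 0.1804]
tcp_rot: [180.0, 0.0, 159.4]
wrist_force: [0.7, -0.8, -0.3]
opening: -0.0001
```

Run:
```python
from mv import *
print(loc())
p=shot('side','s1'); q=shot('top','t1')
e=loc()[1]; print(proj(p,e),proj(q,e))
a=cv2.imread('pics/s1.png')[170:310,280:400]; b=cv2.imread('pics/t1.png')[165:285,230:350]
cv2.imwrite('pics/c1.png',np.hstack([cv2.resize(a,(390,455)),cv2.resize(b,(400,400)) if 0 else cv2.resize(b,(400,455))]))
```

```text
(array([-0.00207802, -0.0218259 ,  0.18036032]), array([0.52776649, 0.08820525, 0.18036032]), array([1.79976677e+02, 3.97032097e-02, 1.59443481e+02]), array([ 0.69948219, -0.81288894, -0.29844141]), 3.1)
[349.19951998 193.22006004] [300.48860711 227.95212642]
```

View pics/c1.png

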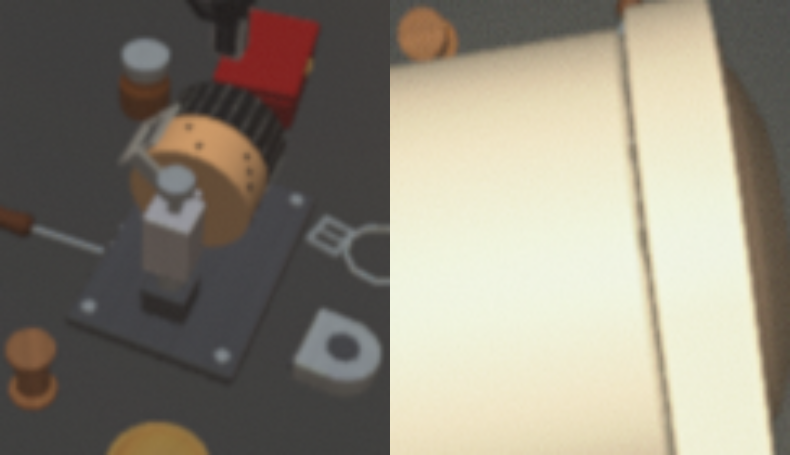

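Run:
```python
import cv2,numpy as np
a=cv2.imread('pics/s1.png')[165:235,320:390].astype(float)
cv2.imwrite('pics/c2.png',cv2.resize(np.clip(a*2.5,0,255).astype(np.uint8),None,fx=8,fy=8,interpolation=2))
```

```text
(no output)
```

View pics/c2.png

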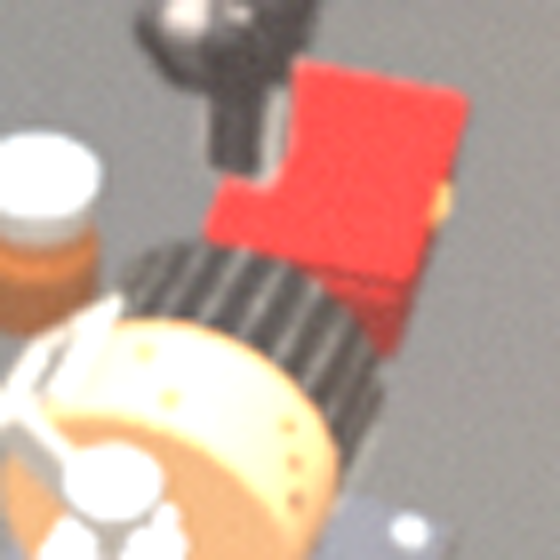

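Run:
```python
from fit2 import *
e=np.array([.2435,.4929,.2087]); print(proj(T,e),proj(S,e))
a=153.7; ty=np.array([np.sin(np.radians(a)),-np.cos(np.radians(a)),0])
for s in(-.0425,.0425): print(proj(T,e+s*ty+[0,0,.013]),proj(S,e+s*ty+[0,0,.013]))
p=[.5375,.1091,-.3603]
print(np.round(g(p,o),1))
ks=np.array([280+243/4.5-.4,180+203/4.5-.4]); kt=np.array([230+168/5-.4,165+236/5-.4])
off=g(p,o)[8:].reshape(-1,2).mean(0); print(off)
for h in (0,.005,.01,.015): print(h,proj(S,W(p,(0,.063,.127+h)))-ks-off,proj(T,W(p,(0,.063,.127+h)))-kt)
i=cv2.imread('pics/side0.png')[290:400,530:640];j=cv2.imread('pics/top0.png')[340:400,0:110]
k=np.zeros((110,220,3),np.uint8);k[:,:110]=i;k[:60,110:]=j
cv2.imwrite('pics/c3.png',cv2.resize(np.clip(k*2.0,0,255).astype(np.uint8),None,fx=3.6,fy=3.6,interpolation=2))
```

```text
[ 84.30687846 374.04845985] [554.96048345 380.62188216]
[ 99.80823894 387.56678811] [561.94144    350.66651701]
[ 60.06232758 366.27208724] [555.67838713 405.34591383]
[ 0.1  0.  -0.1 -0.1 -0.1 -0.   0.1  0.1 -0.8  5.   0.   4.4 -0.2  5.3]
[-0.34648923  4.89448923]
0 [-0.23028988  5.29676397] [1.9163465  0.44978769]
0.005 [-0.1533345   3.74743737] [1.58352932 0.38780417]
0.01 [-0.07576178  2.18568216] [1.24651302 0.32503861]
0.015 [0.00243572 0.61134817] [0.90521761 0.26147612]
```

View pics/c3.png

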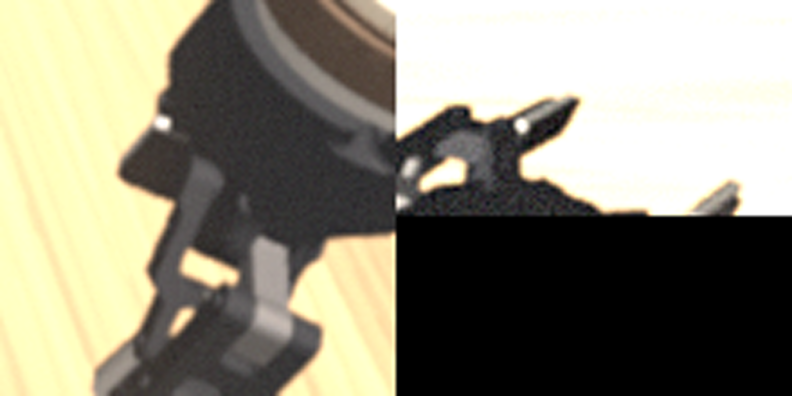

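Call:
step_arm(
  dr=[
    [0,0,0],
    [0,0,0],
    [0,0,0],
    [0,0,0],
    [0,0,0],
    [0,0,0],
    [0,0,0],
    [0,0,0],
  ],
  xyz=[
    [-0.02,-0.02,0.1],
    [-0.05,-0.05,0.2],
    [-0.05,-0.05,0.3],
    [-0.05,-0.05,0.4],
    [-0.05,-0.05,0.45],
    [-0.05,-0.05,0.45],
    [-0.05,-0.05,0.45],
    [-0.05,-0.05,0.45],
  ],
  gripper=[0,0,0,0,0,0,0,0],
)

```text
time: 4.0
ee_pos: [0.5292, 0.0849, 0.162]
tcp_rot: [180.0, 0.0, 159.4]
wrist_force: [0.3, -0.6, 0.2]
opening: -0.0001
```

Run:
```python
from mv import *
print(loc())
```

```text
(array([ 0.00042476, -0.02439792,  0.16200602]), array([0.52920277, 0.08491643, 0.16200602]), array([1.79989771e+02, 1.68796148e-02, 1.59374938e+02]), array([ 0.29409834, -0.6194648 ,  0.18013885]), 4.0)
```

Call:
step_arm(
  dr=[
    [0,0,0],
    [0,0,0],
    [0,0,0],
    [0,0,0],
    [0,0,0],
    [0,0,0],
    [0,0,0],
    [0,0,0],
  ],
  xyz=[
    [0,0,0.015],
    [0,0,0.03],
    [0,0,0.045],
    [0,0,0.06],
    [0,0,0.075],
    [0,0,0.09],
    [0,0,0.1],
    [0,0,0.1],
  ],
  gripper=[0,0,0,0,0,0,0,0],
)

```text
time: 4.8
ee_pos: [0.5291, 0.0849, 0.1577]
tcp_rot: [-180.0, -0.0, 159.4]
wrist_force: [-0.2, -0.7, -1.0]
opening: -0.0003
```

Call:
step_arm(
  dr=[
    [0,0,0],
    [0,0,0],
    [0,0,0],
    [0,0,0],
    [0,0,0],
    [0,0,0],
    [0,0,0],
    [0,0,0],
  ],
  xyz=[
    [0,0,0.015],
    [0,0,0.03],
    [0,0,0.045],
    [0,0,0.05],
    [0,0,0.06],
    [0,0,0.07],
    [0,0,0.075],
    [0,0,0.075],
  ],
  gripper=[0,0,0,0,0,0,0,0],
)

```text
time: 5.6
ee_pos: [0.5291, 0.0849, 0.1547]
tcp_rot: [-180.0, -0.0, 159.4]
wrist_force: [-0.0, -0.5, -0.5]
opening: -0.0
```

Call:
step_arm(
  dr=[
    [0,0,0],
    [0,0,0],
    [0,0,0],
    [0,0,0],
    [0,0,0],
    [0,0,0],
    [0,0,0],
    [0,0,0],
  ],
  xyz=[
    [0,0,0.015],
    [0,0,0.03],
    [0,0,0.045],
    [0,0,0.06],
    [0,0,0.075],
    [0,0,0.09],
    [0,0,0.1],
    [0,0,0.1],
  ],
  gripper=[0,0,0,0,0,0,0,0],
)

```text
time: 6.4
ee_pos: [0.5291, 0.0849, 0.1507]
tcp_rot: [-180.0, -0.0, 159.4]
wrist_force: [-0.2, 0.9, 0.1]
opening: 0.0003
```

Run:
```python
from mv import *
print(loc())
```

```text
(array([ 0.0003323 , -0.02446218,  0.15072897]), array([0.5290936 , 0.08488887, 0.15072897]), array([-1.79998792e+02, -3.33258918e-03,  1.59373491e+02]), array([-0.23750293,  0.88793948,  0.05106322]), 6.4)
```

Call:
step_arm(
  dr=[
    [0,0,0],
    [0,0,0],
    [0,0,0],
    [0,0,0],
    [0,0,0],
    [0,0,0],
    [0,0,0],
    [0,0,0],
  ],
  xyz=[
    [0,0,0.015],
    [0,0,0.03],
    [0,0,0.045],
    [0,0,0.06],
    [0,0,0.075],
    [0,0,0.09],
    [0,0,0.1],
    [0,0,0.1],
  ],
  gripper=[0,0,0,0,0,0,0,0],
)

```text
time: 7.2
ee_pos: [0.5291, 0.0849, 0.1467]
tcp_rot: [-180.0, -0.0, 159.4]
wrist_force: [-0.1, -0.3, 0.2]
opening: -0.0001
```

Call:
step_arm(
  dr=[
    [0,0,0],
    [0,0,0],
    [0,0,0],
    [0,0,0],
    [0,0,0],
    [0,0,0],
    [0,0,0],
    [0,0,0],
  ],
  xyz=[
    [0,0,0.01],
    [0,0,0.02],
    [0,0,0.03],
    [0,0,0.04],
    [0,0,0.05],
    [0,0,0.06],
    [0,0,0.075],
    [0,0,0.075],
  ],
  gripper=[0,0,0,0,0,0,0,0],
)

```text
time: 8.0
ee_pos: [0.5291, 0.0849, 0.1437]
tcp_rot: [-180.0, -0.0, 159.4]
wrist_force: [-0.2, 1.3, 0.6]
opening: 0.0
```

Call:
step_arm(
  dr=[
    [0,0,0],
    [0,0,0],
    [0,0,0],
    [0,0,0],
    [0,0,0],
    [0,0,0],
    [0,0,0],
    [0,0,0],
  ],
  xyz=[
    [0,0,0.01],
    [0,0,0.02],
    [0,0,0.03],
    [0,0,0.04],
    [0,0,0.05],
    [0,0,0.06],
    [0,0,0.075],
    [0,0,0.075],
  ],
  gripper=[0,0,0,0,0,0,0,0],
)

```text
time: 8.8
ee_pos: [0.5291, 0.0849, 0.1407]
tcp_rot: [-180.0, -0.0, 159.4]
wrist_force: [0.0, 0.6, 0.6]
opening: -0.0001
```

Call:
step_arm(
  dr=[
    [0,0,0],
    [0,0,0],
    [0,0,0],
    [0,0,0],
    [0,0,0],
    [0,0,0],
    [0,0,0],
    [0,0,0],
  ],
  xyz=[
    [0,0,0.01],
    [0,0,0.02],
    [0,0,0.03],
    [0,0,0.04],
    [0,0,0.05],
    [0,0,0.05],
    [0,0,0.05],
    [0,0,0.05],
  ],
  gripper=[0,0,0,0,0,0,0,0],
)

```text
time: 9.6
ee_pos: [0.5291, 0.0849, 0.1388]
tcp_rot: [180.0, 0.0, 159.4]
wrist_force: [0.4, 0.2, -0.3]
opening: -0.0001
```

Call:
step_arm(
  dr=[
    [0,0,0],
    [0,0,0],
    [0,0,0],
    [0,0,0],
    [0,0,0],
    [0,0,0],
    [0,0,0],
    [0,0,0],
  ],
  xyz=[
    [0,0,0.01],
    [0,0,0.02],
    [0,0,0.03],
    [0,0,0.04],
    [0,0,0.05],
    [0,0,0.06],
    [0,0,0.075],
    [0,0,0.075],
  ],
  gripper=[0,0,0,0,0,0,0,0],
)

```text
time: 10.4
ee_pos: [0.5291, 0.0849, 0.1357]
tcp_rot: [-180.0, -0.0, 159.4]
wrist_force: [0.4, -0.7, -0.0]
opening: 0.0001
```

Run:
```python
from mv import *
print(loc())
p=shot('side','s3')
a=cv2.imread('pics/s3.png')[165:235,320:390].astype(float)
cv2.imwrite('pics/c4.png',cv2.resize(np.clip(a*2.5,0,255).astype(np.uint8),None,fx=8,fy=8,interpolation=2))
```

```text
(array([ 0.00032566, -0.02447261,  0.13569173]), array([0.52908372, 0.08488144, 0.13569173]), array([-1.79995789e+02, -3.70250878e-03,  1.59375240e+02]), array([ 0.35164787, -0.73818356, -0.04434935]), 10.4)
```

View pics/c4.png

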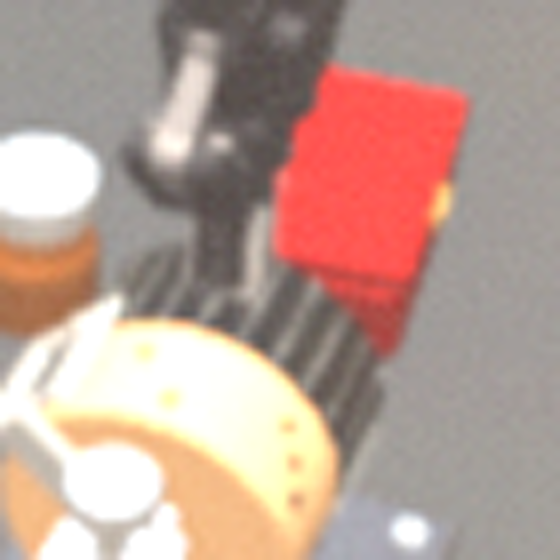

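Call:
step_arm(
  dr=[
    [0,0,0],
    [0,0,0],
    [0,0,0],
    [0,0,0],
    [0,0,0],
    [0,0,0],
    [0,0,0],
    [0,0,0],
  ],
  xyz=[
    [0,0,0.01],
    [0,0,0.02],
    [0,0,0.03],
    [0,0,0.04],
    [0,0,0.05],
    [0,0,0.05],
    [0,0,0.05],
    [0,0,0.05],
  ],
  gripper=[0,0,0,0,0,0,0,0],
)

```text
time: 11.25
ee_pos: [0.5291, 0.0849, 0.1338]
tcp_rot: [180.0, 0.0, 159.4]
wrist_force: [-0.6, 0.1, -0.4]
opening: 0.0006
```

Call:
step_arm(
  dr=[
    [0,0,0],
    [0,0,0],
    [0,0,0],
    [0,0,0],
    [0,0,0],
    [0,0,0],
    [0,0,0],
    [0,0,0],
  ],
  xyz=[
    [0,0,0.01],
    [0,0,0.02],
    [0,0,0.03],
    [0,0,0.04],
    [0,0,0.05],
    [0,0,0.06],
    [0,0,0.06],
    [0,0,0.06],
  ],
  gripper=[0,0,0,0,0,0,0,0],
)

```text
time: 12.05
ee_pos: [0.5292, 0.0849, 0.1317]
tcp_rot: [180.0, 0.0, 159.4]
wrist_force: [-1.3, 0.0, 4.4]
opening: 0.0002
```

```bash
cat >> mv.py <<'E'
ZS=.1318
def roll(th,d=2.0,lift=0,ly=-.0245):
    t=np.radians(th); r=.045+lift*1e-3
    return pose(r*np.sin(t),ly,ZS-.045-d*1e-3+r*np.cos(t),th)
def rows(L,cur=None):
    for t in L:
        a,b=row(t,cur); print(a,b)
E
python3 - <<'E'
from mv import *
rows([roll(t) for t in (0,0,4,9,14,19,24,28)])
E
```

```text
[0.0001, 0.0003, 0.0] [0.01, -0.001, 0.047]
[0.0001, 0.0003, 0.0] [0.01, -0.001, 0.047]
[0.0001, 0.0701, 0.0] [-0.069, -0.001, 0.05]
[0.0001, 0.1574, 0.0] [-0.166, -0.001, 0.061]
[0.0001, 0.2447, 0.0] [-0.262, -0.001, 0.08]
[0.0001, 0.3319, 0.0] [-0.356, -0.001, 0.108]
[0.0001, 0.4192, 0.0] [-0.448, -0.001, 0.144]
[0.0001, 0.489, 0.0] [-0.518, -0.001, 0.179]
```

Call:
step_arm(
  dr=[
    [0,0,0],
    [0,0,0],
    [0,0.035,0],
    [0,0.07,0],
    [0,0.114,0],
    [0,0.157,0],
    [0,0.201,0],
    [0,0.245,0],
  ],
  xyz=[
    [0.01,0,0.025],
    [0.01,0,0.047],
    [-0.03,0,0.048],
    [-0.069,0,0.05],
    [-0.118,0,0.055],
    [-0.166,0,0.061],
    [-0.214,0,0.07],
    [-0.262,0,0.08],
  ],
  gripper=[0,0,0,0,0,0,0,0],
)

```text
time: 12.85
ee_pos: [0.539, 0.0812, 0.1287]
tcp_rot: [180.0, -14.1, 159.4]
wrist_force: [-0.2, -0.6, 5.8]
opening: 0.0004
```

Run:
```python
from mv import *
print(loc()); cur=(roll(14));print(cur[0])
rows([roll(t) for t in (16,18,20,22,24,26,28,28)],cur)
```

```text
(array([ 0.01091888, -0.02444661,  0.12872176]), array([0.53900703, 0.08117406, 0.12872176]), array([179.98055116, -14.10922071, 159.37307387]), array([-0.15835758, -0.58938803,  5.77377629]), 12.85)
[0.53895791 0.0811355  0.12846331]
[0.0, 0.0349, 0.0] [-0.039, -0.0, 0.001]
[0.0, 0.0698, 0.0] [-0.078, -0.0, 0.003]
[0.0, 0.1047, 0.0] [-0.118, 0.0, 0.006]
[0.0, 0.1396, 0.0] [-0.157, -0.0, 0.011]
[0.0, 0.1745, 0.0] [-0.195, 0.0, 0.017]
[0.0, 0.2094, 0.0] [-0.234, 0.0, 0.025]
[0.0, 0.2443, 0.0] [-0.272, -0.0, 0.033]
[0.0, 0.2443, 0.0] [-0.272, -0.0, 0.033]
```

Call:
step_arm(
  dr=[
    [0,0.035,0],
    [0,0.07,0],
    [0,0.105,0],
    [0,0.14,0],
    [0,0.175,0],
    [0,0.21,0],
    [0,0.244,0],
    [0,0.244,0],
  ],
  xyz=[
    [-0.039,0,0.008],
    [-0.078,0,0.015],
    [-0.118,0,0.018],
    [-0.157,0,0.023],
    [-0.195,0,0.029],
    [-0.234,0,0.037],
    [-0.272,0,0.045],
    [-0.272,0,0.045],
  ],
  gripper=[0,0,0,0,0,0,0,0],
)

```text
time: 13.65
ee_pos: [0.5488, 0.0774, 0.1226]
tcp_rot: [-180.0, -28.1, 159.3]
wrist_force: [1.3, -1.1, 4.5]
opening: -0.0002
```

Run:
```python
from mv import *
print(loc()); print(roll(28)[0],roll(28,2.5)[0])
p=shot('side','s4')
a=cv2.imread('pics/s4.png')[165:255,310:400].astype(float)
cv2.imwrite('pics/c5.png',cv2.resize(np.clip(a*1.8,0,255).astype(np.uint8),None,fx=6.5,fy=6.5,interpolation=2))
rows([roll(28,2,15),roll(10,2,15),roll(-28,2,12),roll(-28,2,4),roll(-28,2.0,0)])
```

```text
(array([ 0.02136798, -0.02449791,  0.1225626 ]), array([0.54876825, 0.07744509, 0.1225626 ]), array([-179.97793261,  -28.13556545,  159.3214451 ]), array([ 1.3000122 , -1.07733393,  4.52051781]), 13.65)
[0.54854124 0.0775283  0.12453264] [0.54854124 0.0775283  0.12403264]
[-0.0, -0.0005, -0.0005] [0.022, -0.001, -0.405]
[-0.0001, -0.3147, -0.0005] [0.486, -0.001, -0.331]
[-0.0003, -0.9779, -0.0005] [1.203, -0.002, 0.299]
[-0.0003, -0.9779, -0.0005] [1.038, -0.002, 0.411]
[-0.0003, -0.9779, -0.0005] [0.955, -0.002, 0.467]
```

View pics/c5.png

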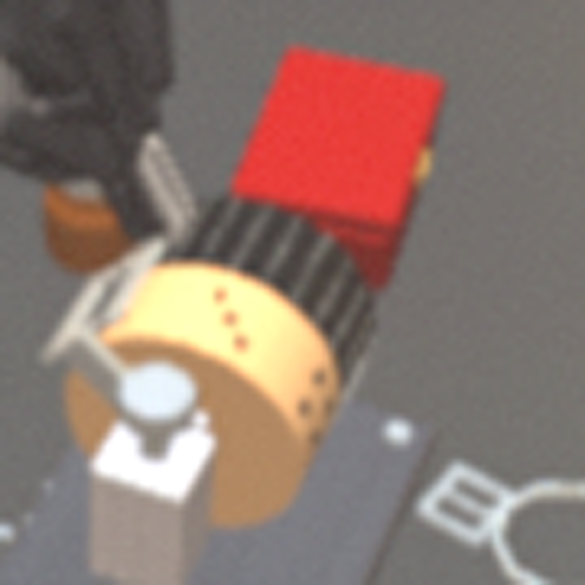

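```bash
sed -i 's/pose(r\*np.sin(t),ly/pose(X0+r*np.sin(t),ly/; s/^ZS=.*/ZS=.1318; X0=-.003/' mv.py
python3 - <<'E'
from mv import *
rows([roll(28,2,12),roll(20,2,15),roll(12,2,15),roll(4,2,15),roll(-4,2,15),roll(-12,2,15),roll(-20,2,12),roll(-28,2,10)])
im=cv2.imread('pics/s4.png')
x0,y0,s=310,165,6.5
im=cv2.resize(np.clip(im[165:255,310:400]*1.8,0,255).astype(np.uint8),None,fx=s,fy=s,interpolation=2)
for zc,col in ((.0868,(0,255,0)),(.0868+.0164,(255,0,0)),(.095+.0164,(0,0,255))):
  for y in (.036,-.042):
    q=np.array([(proj(S,W(P,(.045*np.cos(a),y,zc+.045*np.sin(a))))-[x0,y0]+.5)*s for a in np.linspace(0,2*np.pi,60)]).astype(int)
    cv2.polylines(im,[q],True,col,1)
cv2.imwrite('pics/c6.png',im)
E
```

```text
[-0.0, -0.0005, -0.0005] [0.089, -0.001, -0.295]
[-0.0001, -0.1402, -0.0005] [0.297, -0.001, -0.355]
[-0.0001, -0.2798, -0.0005] [0.502, -0.001, -0.311]
[-0.0001, -0.4194, -0.0005] [0.699, -0.002, -0.24]
[-0.0002, -0.559, -0.0005] [0.883, -0.002, -0.141]
[-0.0002, -0.6987, -0.0005] [1.053, -0.002, -0.018]
[-0.0002, -0.8383, -0.0005] [1.147, -0.002, 0.177]
[-0.0003, -0.9779, -0.0005] [1.228, -0.002, 0.362]
```

View pics/c6.png

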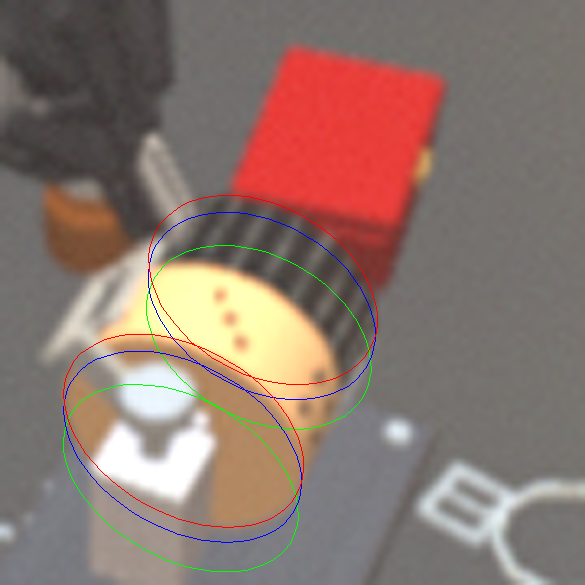

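Run:
```python
from mv import *
for z in (.1357,.1357+.0164,.1564,.160): print(z,proj(S,W(P,(.0003,-.0245,z))))
```

```text
0.1357 [347.53631562 206.65596302]
0.15209999999999999 [347.95585674 201.48791049]
0.1564 [348.06758861 200.11155869]
0.16 [348.16169465 198.95232804]
```

```bash
cat > ang.py <<'E'
from mv import *
def ang(uv,n,zc=.1114,cam=S):
    best=min(np.linspace(0,200,2001),key=lambda f:abs(np.linalg.norm(proj(cam,W(P,(.045*np.cos(np.radians(f)),.017,zc+.045*np.sin(np.radians(f)))))-uv)))
    e=np.linalg.norm(proj(cam,W(P,(.045*np.cos(np.radians(best)),.017,zc+.045*np.sin(np.radians(best)))))-uv)
    return best, np.radians(40+60*(n-1)-best), e
E
python3 - <<'E'
from ang import *
print(ang((344.9,213.4),3), ang((310+312/6.5-.5,165+408/6.5-.5),4))
print('init',ang((320+157/8-.5,165+376/8-.5),2),ang((320+294/8-.5,165+463/8-.5),3))
E
```

```text
(np.float64(101.0), np.float64(1.0297442586766545), np.float64(0.43692647191382317)) (np.float64(161.4), np.float64(1.022762941668677), np.float64(1.0808685243266345))
init (np.float64(83.10000000000001), np.float64(0.29496064358704155), np.float64(0.5085002701758072)) (np.float64(143.9), np.float64(0.28099800957108695), np.float64(0.06488974372781209))
```

Call:
step_arm(
  dr=[
    [0,0,0],
    [0,-0.14,0],
    [0,-0.28,0],
    [0,-0.419,0],
    [0,-0.559,0],
    [0,-0.699,0],
    [0,-0.838,0],
    [0,-0.978,0],
  ],
  xyz=[
    [0.04,0,-0.295],
    [0.297,0,-0.355],
    [0.502,0,-0.311],
    [0.7,0,-0.24],
    [0.883,0,-0.141],
    [1.053,0,-0.018],
    [1.147,0,0.177],
    [1.228,0,0.362],
  ],
  gripper=[0,0,0,0,0,0,0,0],
)

```text
time: 14.5
ee_pos: [0.5013, 0.0955, 0.1352]
tcp_rot: [179.8, 28.5, 159.2]
wrist_force: [-0.5, 0.6, 0.1]
opening: 0.0003
```

Run:
```python
from ang import *
print(loc())
p=shot('side','s5')
a=cv2.imread('pics/s5.png')[165:255,310:400].astype(float)
cv2.imwrite('pics/c7.png',cv2.resize(np.clip(a*1.8,0,255).astype(np.uint8),None,fx=6.5,fy=6.5,interpolation=2))
rows([roll(-28,2,l) for l in (8,6,4,2,1,0)])
```

```text
(array([-0.02941952, -0.02436123,  0.13522418]), array([0.50128453, 0.09546414, 0.13522418]), array([179.76313525,  28.5129565 , 159.22653202]), array([-0.52952995,  0.57611053,  0.07580984]), 14.5)
[-0.003, 0.0081, 0.0022] [-0.199, 0.087, -0.008]
[-0.003, 0.0081, 0.0022] [-0.199, 0.087, 0.042]
[-0.003, 0.0081, 0.0022] [-0.198, 0.087, 0.092]
[-0.003, 0.0081, 0.0022] [-0.198, 0.087, 0.142]
[-0.003, 0.0081, 0.0022] [-0.198, 0.087, 0.167]
[-0.003, 0.0081, 0.0022] [-0.197, 0.087, 0.192]
```

View pics/c7.png

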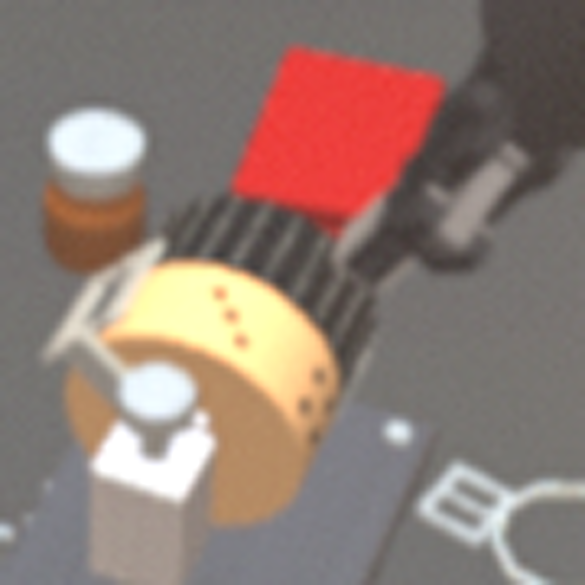

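Run:
```python
from ang import *
print(loc()); cur=roll(-28,2,10); print(cur[0])
rows([roll(-28,2,l) for l in (8,6,4,2,1,0)],cur)
```

```text
(array([-0.03473533, -0.02797892,  0.12754374]), array([0.49503506, 0.09395098, 0.12754374]), array([-179.76327692,   28.46475045,  159.51564429]), array([-0.76316353, -0.83975722, -4.59847982]), 14.55)
[0.50179586 0.0951234  0.13336212]
[0.0, 0.0, 0.0] [0.0, -0.0, 0.05]
[0.0, 0.0, 0.0] [0.0, -0.0, 0.1]
[0.0, 0.0, 0.0] [-0.0, 0.0, 0.15]
[0.0, 0.0, 0.0] [-0.0, 0.0, 0.2]
[0.0, 0.0, 0.0] [-0.0, 0.0, 0.225]
[0.0, 0.0, 0.0] [-0.0, 0.0, 0.25]
```

Call:
step_arm(
  dr=[
    [0,0,0],
    [0,0,0],
    [0,0,0],
    [0,0,0],
    [0,0,0],
    [0,0,0],
    [0,0,0],
    [0,0,0],
  ],
  xyz=[
    [0,0,0],
    [0,0,0],
    [0,0,0.05],
    [0,0,0.1],
    [0,0,0.14],
    [0,0,0.17],
    [0,0,0.2],
    [0,0,0.2],
  ],
  gripper=[0,0,0,0,0,0,0,0],
)

```text
time: 15.35
ee_pos: [0.505, 0.0938, 0.1267]
tcp_rot: [-180.0, 28.0, 159.4]
wrist_force: [0.2, -0.5, -0.6]
opening: 0.0001
```

Run:
```python
from ang import *
print(loc()); cur=roll(-28,2,2); print(cur[0])
```

```text
(array([-0.02535227, -0.0245629 ,  0.12669902]), array([0.50502002, 0.09384261, 0.12669902]), array([-179.97624641,   27.98923457,  159.36944307]), array([ 0.20234029, -0.5258492 , -0.58465726]), 15.35)
[0.50531087 0.09380034 0.12629854]
```

Call:
step_arm(
  dr=[
    [0,0,0],
    [0,0,0],
    [0,0,0],
    [0,0,0],
    [0,0,0],
    [0,0,0],
    [0,0,0],
    [0,0,0],
  ],
  xyz=[
    [0,0,0.01],
    [0,0,0.02],
    [0,0,0.03],
    [0,0,0.04],
    [0,0,0.05],
    [0,0,0.05],
    [0,0,0.05],
    [0,0,0.05],
  ],
  gripper=[0,0,0,0,0,0,0,0],
)

```text
time: 16.15
ee_pos: [0.5058, 0.0936, 0.1253]
tcp_rot: [-180.0, 28.0, 159.4]
wrist_force: [-0.2, -0.6, -1.1]
opening: -0.0
```

Call:
step_arm(
  dr=[
    [0,0,0],
    [0,0,0],
    [0,0,0],
    [0,0,0],
    [0,0,0],
    [0,0,0],
    [0,0,0],
    [0,0,0],
  ],
  xyz=[
    [0,0,0.01],
    [0,0,0.02],
    [0,0,0.03],
    [0,0,0.04],
    [0,0,0.05],
    [0,0,0.05],
    [0,0,0.05],
    [0,0,0.05],
  ],
  gripper=[0,0,0,0,0,0,0,0],
)

```text
time: 16.95
ee_pos: [0.5067, 0.0933, 0.1236]
tcp_rot: [180.0, 28.0, 159.4]
wrist_force: [-0.1, 0.4, 0.2]
opening: -0.0001
```

Run:
```python
from ang import *
print(loc()); 
for l in(0,-2): print(roll(-28,2,l)[0])
```

```text
(array([-0.02357067, -0.02443287,  0.12355057]), array([0.50673322, 0.09333669, 0.12355057]), array([179.99670475,  28.02031208, 159.37429683]), array([-0.09749017,  0.40340673,  0.20947551]), 16.95)
[0.50618963 0.09346957 0.12453264]
[0.50706838 0.09313881 0.12276675]
```

Call:
step_arm(
  dr=[
    [0,0,0],
    [0,0,0],
    [0,0,0],
    [0,0,0],
    [0,0,0],
    [0,0,0],
    [0,0,0],
    [0,0,0],
  ],
  xyz=[
    [0,0,0.01],
    [0,0,0.02],
    [0,0,0.03],
    [0,0,0.04],
    [0,0,0.05],
    [0,0,0.05],
    [0,0,0.05],
    [0,0,0.05],
  ],
  gripper=[0,0,0,0,0,0,0,0],
)

```text
time: 17.75
ee_pos: [0.5076, 0.093, 0.1218]
tcp_rot: [180.0, 28.0, 159.4]
wrist_force: [-0.6, -0.4, 0.9]
opening: 0.0005
```

Run:
```python
from ang import *
print(loc());
```

```text
(array([-0.02263519, -0.02444587,  0.12179663]), array([0.50760414, 0.09299498, 0.12179663]), array([179.997301  ,  28.02072384, 159.37208964]), array([-0.61774475, -0.36632851,  0.90210293]), 17.75)
```

Call:
step_arm(
  dr=[
    [0,0,0],
    [0,0,0],
    [0,0,0],
    [0,0,0],
    [0,0,0],
    [0,0,0],
    [0,0,0],
    [0,0,0],
  ],
  xyz=[
    [0,0,0.01],
    [0,0,0.02],
    [0,0,0.03],
    [0,0,0.04],
    [0,0,0.05],
    [0,0,0.05],
    [0,0,0.05],
    [0,0,0.05],
  ],
  gripper=[0,0,0,0,0,0,0,0],
)

```text
time: 18.55
ee_pos: [0.5083, 0.0927, 0.1205]
tcp_rot: [180.0, 28.0, 159.4]
wrist_force: [-8.8, 1.0, 6.6]
opening: -0.0001
```

Run:
```python
from ang import *
print(loc());
```

```text
(array([-0.02190877, -0.0244421 ,  0.12046198]), array([0.50828533, 0.09274261, 0.12046198]), array([179.9870821 ,  28.01938091, 159.38061195]), array([-8.77129563,  0.97238369,  6.62978891]), 18.55)
```

```bash
cat >> mv.py <<'E'
s0=.018; XC=0.0
def rl(al,d=2.0,tau=None,lift=0,ly=-.0245):
    tau=al if tau is None else tau
    a,t=np.radians([al,tau]); r=.045+lift*1e-3
    return pose(XC+r*np.sin(a)-s0*np.sin(t),ly,.0868+s0-d*1e-3+r*np.cos(a)-s0*np.cos(t),tau)
E
python3 - <<'E'
from mv import *
cur=roll(-28,2,-6); print(loc()[1],cur[0])
print(rl(-43,1.5,-28)[0])
al=np.linspace(-43,-8,8); ta=np.linspace(-28,-8,8)
rows([rl(a,2,t) for a,t in zip(al,ta)],cur)
E
```

```text
[0.50828533 0.09274261 0.12046198] [0.50882589 0.09247728 0.11923496]
[0.50795546 0.09280491 0.12031786]
[0.0, 0.0, 0.0] [0.014, -0.0, -0.024]
[0.0, 0.0499, 0.0] [-0.06, 0.0, -0.046]
[0.0, 0.0997, 0.0] [-0.135, 0.0, -0.06]
[0.0, 0.1496, 0.0] [-0.21, 0.0, -0.067]
[0.0, 0.1995, 0.0] [-0.286, 0.0, -0.067]
[0.0, 0.2493, 0.0] [-0.362, 0.0, -0.059]
[0.0, 0.2992, 0.0] [-0.436, 0.0, -0.044]
[0.0, 0.3491, 0.0] [-0.508, 0.0, -0.021]
```

Call:
step_arm(
  dr=[
    [0,0,0],
    [0,0.05,0],
    [0,0.1,0],
    [0,0.15,0],
    [0,0.2,0],
    [0,0.25,0],
    [0,0.3,0],
    [0,0.349,0],
  ],
  xyz=[
    [0.014,0,-0.024],
    [-0.06,0,-0.046],
    [-0.135,0,-0.06],
    [-0.21,0,-0.067],
    [-0.286,0,-0.067],
    [-0.362,0,-0.059],
    [-0.436,0,-0.044],
    [-0.508,0,-0.021],
  ],
  gripper=[0,0,0,0,0,0,0,0],
)

```text
time: 19.35
ee_pos: [0.5251, 0.0864, 0.1308]
tcp_rot: [180.0, 7.9, 159.4]
wrist_force: [-3.1, 0.7, 3.1]
opening: 0.0001
```

Run:
```python
from mv import *
cur=rl(-8); print(loc(),cur[0])
rows([rl(a,2) for a in (-4,1,6,11,16,21,24,24)],cur)
```

```text
(array([-0.00393921, -0.02441417,  0.1307641 ]), array([0.52511283, 0.08643854, 0.1307641 ]), array([179.97424888,   7.92922131, 159.36350485]), array([-3.14629514,  0.67286063,  3.13388846]), 19.35) [0.52525249 0.08629426 0.12953724]
[0.0, 0.0698, -0.0] [-0.047, -0.0, 0.002]
[0.0, 0.1571, -0.0] [-0.106, -0.0, 0.008]
[0.0, 0.2443, 0.0] [-0.163, -0.0, 0.02]
[0.0, 0.3316, 0.0] [-0.22, -0.0, 0.037]
[0.0, 0.4189, -0.0] [-0.275, 0.0, 0.058]
[0.0, 0.5061, 0.0] [-0.327, -0.0, 0.085]
[0.0, 0.5585, 0.0] [-0.358, -0.0, 0.103]
[0.0, 0.5585, 0.0] [-0.358, -0.0, 0.103]
```

Call:
step_arm(
  dr=[
    [0,0.07,0],
    [0,0.157,0],
    [0,0.244,0],
    [0,0.332,0],
    [0,0.419,0],
    [0,0.506,0],
    [0,0.558,0],
    [0,0.558,0],
  ],
  xyz=[
    [-0.047,0,0.012],
    [-0.106,0,0.026],
    [-0.163,0,0.038],
    [-0.22,0,0.055],
    [-0.275,0,0.076],
    [-0.327,0,0.103],
    [-0.358,0,0.121],
    [-0.358,0,0.121],
  ],
  gripper=[0,0,0,0,0,0,0,0],
)

```text
time: 20.15
ee_pos: [0.54, 0.0807, 0.126]
tcp_rot: [-180.0, -24.1, 159.3]
wrist_force: [2.1, -1.6, 9.7]
opening: 0.0001
```

```bash
cat > snap.py <<'E'
from ang import *
import sys
def snap(n):
    p=shot('side',n)
    a=cv2.imread('pics/%s.png'%n)[165:255,310:400].astype(float)
    cv2.imwrite('pics/%sc.png'%n,cv2.resize(np.clip(a*1.8,0,255).astype(np.uint8),None,fx=6.5,fy=6.5,interpolation=2))
def A(u,v,n): return ang((310+u/6.5-.5,165+v/6.5-.5),n)
E
python3 - <<'E'
from snap import *
print(loc(),rl(24,2)[0])
snap('s6')
E
```

```text
(array([ 0.01199686, -0.02449664,  0.12601987]), array([0.53999829, 0.08074749, 0.12601987]), array([-179.99259075,  -24.1219929 ,  159.29514971]), array([ 2.10564193, -1.58387564,  9.68173088]), 20.15) [0.5390472  0.08110189 0.12746573]
```

View pics/s6c.png

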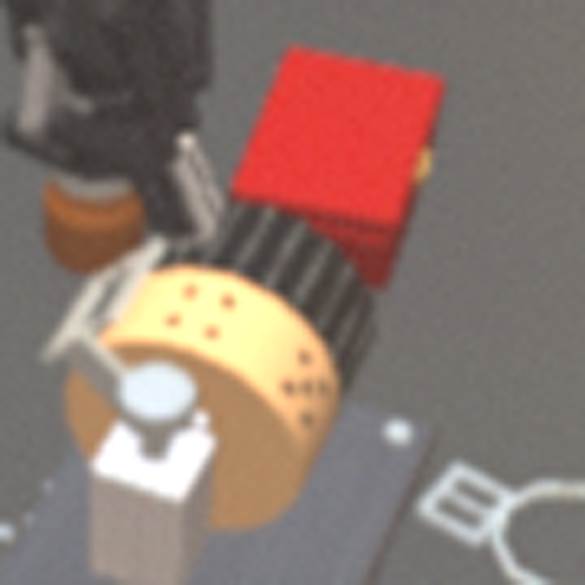

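Run:
```python
from snap import *
print(A(201,306,4),A(304,387,5))
cur=rl(24,2.7)
rows([rl(24,2.7,None,4),rl(24,2,None,10),rl(16,2,None,12),rl(8,2,None,12),rl(0,2,None,12),rl(-8,2,None,12),rl(-16,2,None,12),rl(-24,2,None,12)],cur)
cur=rl(-24,2,None,12)
rows([rl(-24,2,None,l) for l in (12,12,8,4,2,0)],cur)
```

```text
(np.float64(86.9), np.float64(2.3230332344044524), np.float64(0.27423999933959836)) (np.float64(148.70000000000002), np.float64(2.291617307868554), np.float64(0.9203176373305135))
[0.0, 0.0, 0.0] [-0.0, -0.0, -0.1]
[0.0, 0.0, 0.0] [0.007, -0.0, -0.266]
[-0.0, -0.1396, -0.0] [0.143, -0.0, -0.306]
[-0.0, -0.2793, -0.0] [0.276, -0.0, -0.278]
[-0.0, -0.4189, -0.0] [0.404, -0.0, -0.232]
[-0.0, -0.5585, -0.0] [0.524, -0.0, -0.168]
[-0.0, -0.6981, -0.0] [0.634, -0.0, -0.088]
[-0.0, -0.8378, -0.0] [0.732, 0.0, 0.007]
[0.0, 0.0, 0.0] [0.0, 0.0, 0.0]
[0.0, 0.0, 0.0] [0.0, 0.0, 0.0]
[0.0, 0.0, 0.0] [-0.0, 0.0, 0.1]
[0.0, 0.0, 0.0] [0.0, -0.0, 0.2]
[0.0, 0.0, 0.0] [0.0, -0.0, 0.25]
[0.0, 0.0, 0.0] [0.0, -0.0, 0.3]
```

Call:
step_arm(
  dr=[
    [0,0,0],
    [0,0,0],
    [0,-0.14,0],
    [0,-0.279,0],
    [0,-0.419,0],
    [0,-0.559,0],
    [0,-0.698,0],
    [0,-0.838,0],
  ],
  xyz=[
    [0,0,-0.1],
    [0.007,0,-0.266],
    [0.143,0,-0.306],
    [0.276,0,-0.278],
    [0.404,0,-0.232],
    [0.524,0,-0.168],
    [0.634,0,-0.088],
    [0.732,0,0.007],
  ],
  gripper=[0,0,0,0,0,0,0,0],
)

```text
time: 21.0
ee_pos: [0.5139, 0.0908, 0.1407]
tcp_rot: [179.8, 24.5, 159.3]
wrist_force: [-0.4, -0.0, -0.2]
opening: -0.0002
```

Call:
step_arm(
  dr=[
    [0,0,0],
    [0,0,0],
    [0,0,0],
    [0,0,0],
    [0,0,0],
    [0,0,0],
    [0,0,0],
    [0,0,0],
  ],
  xyz=[
    [0,0,0],
    [0,0,0],
    [0,0,0.05],
    [0,0,0.1],
    [0,0,0.15],
    [0,0,0.2],
    [0,0,0.22],
    [0,0,0.22],
  ],
  gripper=[0,0,0,0,0,0,0,0],
)

```text
time: 21.8
ee_pos: [0.5171, 0.0893, 0.1307]
tcp_rot: [-180.0, 24.0, 159.4]
wrist_force: [0.0, 0.0, 0.1]
opening: -0.0002
```

Run:
```python
from snap import *
cur=rl(-24,2,None,12-8.8); print(loc(),cur[0])
rows([rl(-24,1,None,0),rl(-24,2),rl(-22,2),rl(-18,2),rl(-13,2),rl(-8,2),rl(-3,2),rl(2,2)],cur)
```

```text
(array([-0.01246491, -0.02456848,  0.13067273]), array([0.51707928, 0.0892975 , 0.13067273]), array([-179.97230539,   24.02568553,  159.36701534]), array([0.00367387, 0.01232898, 0.055697  ]), 21.8) [0.51727324 0.08929767 0.13038907]
[0.0, 0.0, 0.0] [-0.01, 0.0, 0.057]
[0.0, 0.0, 0.0] [-0.0, 0.0, 0.08]
[-0.0, 0.0349, 0.0] [-0.024, 0.0, 0.08]
[0.0, 0.1047, 0.0] [-0.071, 0.0, 0.084]
[0.0, 0.192, -0.0] [-0.129, 0.0, 0.092]
[0.0, 0.2793, 0.0] [-0.186, 0.0, 0.106]
[0.0, 0.3665, 0.0] [-0.242, 0.0, 0.125]
[0.0, 0.4538, 0.0] [-0.296, 0.0, 0.148]
```

Call:
step_arm(
  dr=[
    [0,0,0],
    [0,0,0],
    [0,0,0],
    [0,0.035,0],
    [0,0.07,0],
    [0,0.105,0],
    [0,0.15,0],
    [0,0.192,0],
  ],
  xyz=[
    [0,0,0.05],
    [0,0,0.08],
    [0,0,0.09],
    [-0.024,0,0.09],
    [-0.047,0,0.093],
    [-0.071,0,0.096],
    [-0.1,0,0.1],
    [-0.129,0,0.104],
  ],
  gripper=[0,0,0,0,0,0,0,0],
)

```text
time: 22.6
ee_pos: [0.523, 0.0873, 0.1301]
tcp_rot: [180.0, 13.0, 159.4]
wrist_force: [-3.1, -0.2, 5.4]
opening: 0.0001
```

Run:
```python
from snap import *
cur=rl(-13,2.5); print(loc(),cur[0])
rows([rl(a,2.5) for a in (-9,-5,-1,3,7,10,12,12)],cur)
```

```text
(array([-0.0062336 , -0.02440068,  0.13007219]), array([0.52297026, 0.08725942, 0.13007219]), array([179.97392659,  12.99587702, 159.3770471 ]), array([-3.05872708, -0.1693076 ,  5.40397589]), 22.6) [0.52308494 0.08711013 0.12860799]
[0.0, 0.0698, 0.0] [-0.047, 0.0, 0.002]
[0.0, 0.1396, 0.0] [-0.094, 0.0, 0.007]
[0.0, 0.2094, 0.0] [-0.14, 0.0, 0.015]
[0.0, 0.2793, 0.0] [-0.186, 0.0, 0.026]
[0.0, 0.3491, 0.0] [-0.231, 0.0, 0.041]
[0.0, 0.4014, 0.0] [-0.264, 0.0, 0.054]
[0.0, 0.4363, 0.0] [-0.285, 0.0, 0.063]
[0.0, 0.4363, 0.0] [-0.285, 0.0, 0.063]
```

Call:
step_arm(
  dr=[
    [0,0.07,0],
    [0,0.14,0],
    [0,0.209,0],
    [0,0.279,0],
    [0,0.349,0],
    [0,0.401,0],
    [0,0.436,0],
    [0,0.436,0],
  ],
  xyz=[
    [-0.047,0,0.002],
    [-0.094,0,0.007],
    [-0.14,0,0.015],
    [-0.186,0,0.026],
    [-0.231,0,0.041],
    [-0.264,0,0.054],
    [-0.285,0,0.063],
    [-0.285,0,0.063],
  ],
  gripper=[0,0,0,0,0,0,0,0],
)

```text
time: 23.4
ee_pos: [0.5348, 0.0827, 0.1293]
tcp_rot: [-180.0, -12.0, 159.3]
wrist_force: [0.1, -1.4, 6.9]
opening: 0.0
```

Run:
```python
from snap import *
print(loc(),rl(12,2.5)[0])
snap('s7')
```

```text
(array([ 0.00649101, -0.02449916,  0.12929213]), array([0.53484449, 0.0826847 , 0.12929213]), array([-179.99977862,  -11.98375245,  159.32854537]), array([ 0.08802302, -1.44470591,  6.85416652]), 23.4) [0.53402305 0.082993   0.12870999]
```

View pics/s7c.png

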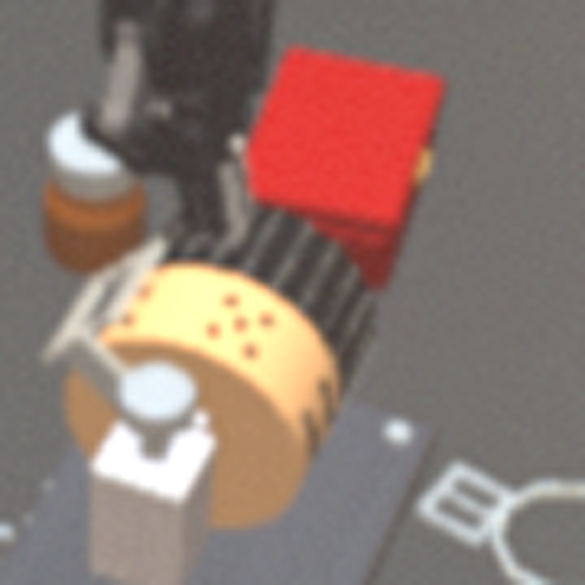

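Run:
```python
from snap import *
print(A(240,325,5),A(319,405,6))
cur=rl(12,2.5)
rows([rl(a,2.5) for a in (14,16,18)],cur)
```

```text
(np.float64(106.30000000000001), np.float64(3.03163691071415), np.float64(0.7290923990420994)) (np.float64(160.9), np.float64(3.1258846903218442), np.float64(0.08441635136317549))
[0.0, 0.0349, 0.0] [-0.024, 0.0, 0.0]
[0.0, 0.0698, 0.0] [-0.047, 0.0, 0.002]
[0.0, 0.1047, -0.0] [-0.071, 0.0, 0.004]
```

Run:
```python
from snap import *
cur=rl(12,2.5)
rows([rl(12,0,None,15),rl(8,0,None,35),(np.array([.50,.15,.21]),Rt(0)),(np.array([.34,.38,.21]),Rt(0))],cur)
```

```text
[0.0, 0.0, 0.0] [0.013, 0.0, -0.436]
[-0.0, -0.0698, 0.0] [0.121, 0.0, -0.932]
[-0.0, -0.2094, -0.0] [1.778, 1.268, -1.7]
[-0.0, -0.2094, -0.0] [7.422, 5.24, -0.5]
```

Call:
step_arm(
  dr=[
    [0,0,0],
    [0,0,0],
    [0,-0.07,0],
    [0,-0.15,0],
    [0,-0.209,0],
    [0,-0.209,0],
    [0,-0.209,0],
    [0,-0.209,0],
  ],
  xyz=[
    [0,0,-0.1],
    [0.013,0,-0.436],
    [0.12,0,-0.93],
    [0.6,0.4,-1.4],
    [1.2,0.8,-1.6],
    [1.778,1.268,-1.7],
    [2.72,1.93,-1.5],
    [3.66,2.59,-1.3],
  ],
  gripper=[0,0,0,0,0,0,0,0],
)

```text
time: 24.25
ee_pos: [0.4455, 0.2277, 0.2111]
tcp_rot: [179.9, 0.1, 159.3]
wrist_force: [1.4, 1.2, -1.6]
opening: -0.0001
```

Run:
```python
from snap import *
p=shot('top','t8'); snap('s8'); print(loc())
b=cv2.imread('pics/t8.png')[165:285,230:350]
cv2.imwrite('pics/t8c.png',cv2.resize(b,None,fx=5,fy=5,interpolation=2))
```

```text
(array([-0.1306442 ,  0.08148855,  0.2110856 ]), array([0.44383683, 0.23018746, 0.2110856 ]), array([1.79930627e+02, 3.83838336e-02, 1.59655588e+02]), array([ 0.01069529, -0.69733232,  0.11777875]), 24.35)
```

View pics/t8c.png

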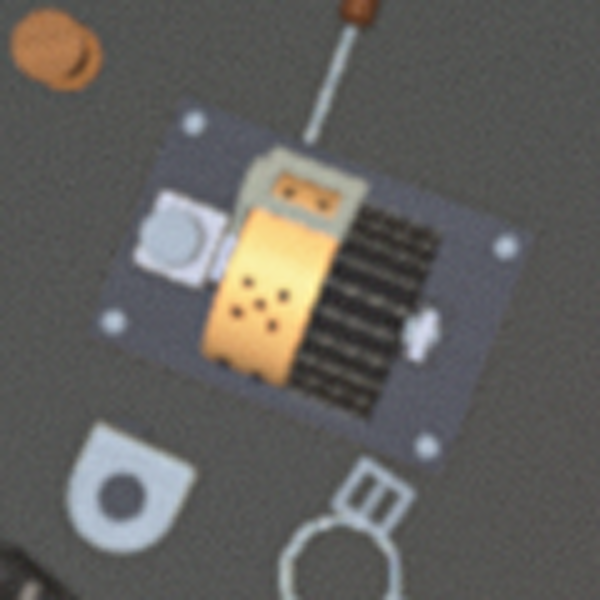

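View pics/s8c.png

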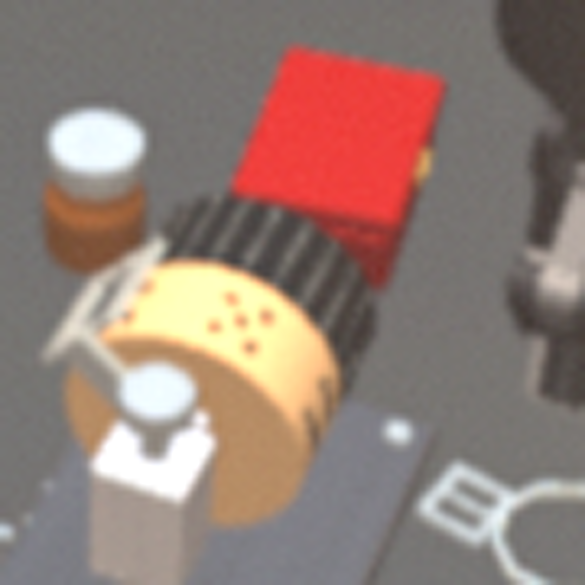

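```bash
cat > fitang.py <<'E'
from mv import *
D=[]
tp=lambda u,v:(230+u/5-.4,165+v/5-.4); sp=lambda u,v:(310+u/6.5-.42,165+v/6.5-.42)
for uv,sx,sy in [((247,282),-1,1),((284,295),-1,-1),((259,305),0,0),((237,312),1,1),((273,326),1,-1)]: D.append((T,tp(*uv),5,sx,sy))
for uv,sx,sy in [((288,191),1,1),((322,204),1,-1)]: D.append((T,tp(*uv),4,sx,sy))
for uv,sx,sy in [((232,299),-1,-1),((267,317),1,-1),((240,322),0,0),((214,330),-1,1),((250,347),1,1)]: D.append((S,sp(*uv),5,sx,sy))
for uv,sx,sy in [((147,287),1,-1),((127,318),1,1)]: D.append((S,sp(*uv),4,sx,sy))
def F(q,D=D):
    A,xc,zc,yc,a=q[:5]; b=q[5]; r=[]
    for c,uv,n,sx,sy in D:
        f=np.radians(40)+(n-1)*np.pi/3-A+sx*a
        r.append(proj(c,W(P,(xc+.0452*np.cos(f),yc+sy*b,zc+.0452*np.sin(f))))-uv)
    return np.concatenate(r)
r=least_squares(F,[3.1,0,.11,.017,.15,.007]); print(np.round(r.x,4)); print(np.round(r.fun.reshape(-1,2),1).tolist())
for DD in (D[:7],D[7:]):
    r=least_squares(lambda p:F([p[0],0,p[1],.017,p[2],p[3]],DD),[3.1,.11,.15,.007]); print(np.round(r.x,3),np.abs(r.fun).max())
E
python3 fitang.py
```

```text
[2.9892 0.0032 0.1106 0.0174 0.1245 0.0081]
[[0.3, 0.2], [0.1, 0.5], [0.6, -0.6], [0.6, -1.1], [0.6, -1.0], [-1.5, 3.2], [-1.2, 3.5], [-0.1, 0.1], [-1.1, -0.1], [-0.4, 0.1], [0.0, -0.0], [-1.1, -0.0], [-1.3, -0.3], [-1.0, -0.5]]
[3.098 0.13  0.1   0.008] 2.51526361694701
[3.035 0.11  0.151 0.008] 0.202972380907795
```

```bash
sed -i 's/\[((288,191),1,1),((322,204),1,-1)\]/[((288,191),-1,1),((322,204),-1,-1)]/' fitang.py; python3 fitang.py
```

```text
[3.029e+00 2.000e-04 1.112e-01 1.790e-02 1.558e-01 8.100e-03]
[[0.1, 0.0], [-0.1, 0.3], [0.1, -0.1], [-0.1, -0.0], [-0.2, 0.0], [-0.0, 0.1], [0.2, 0.3], [-0.2, -0.1], [-0.0, 0.1], [0.1, 0.0], [-0.1, -0.2], [-0.0, 0.2], [-0.3, 0.1], [-0.0, -0.1]]
[3.047 0.122 0.154 0.008] 0.29019425549734024
[3.035 0.11  0.151 0.008] 0.202972380907795
```

```bash
python3 - <<'E'
import mv
from mv import *
c=rl(12,2.5); cur=(c[0]+c[1].apply(np.array([3.66,2.59,-1.3])*.04), c[1]*Ro.from_rotvec([0,-.209,0])); print(cur[0],cur[1].as_euler('xyz',degrees=True),loc())
mv.s0=.0235
tgt=rl(-3,2,None,20); rows([tgt, rl(-3,2,None,10)],cur)
print('then'); cur=rl(-3,2,None,10)
rows([rl(-3,2,None,l) for l in (6,3,2,1,0)]+[rl(-3,2.5)],cur)
print('roll'); cur=rl(-3,2.5); rows([rl(a,2.5) for a in (-2,-1,0,1,2,3)]+[rl(3,0,None,5)],cur)
E
sed -i 's/^s0=.018/s0=.0235/' mv.py
```

```text
[0.44661584 0.22658928 0.21001193] [ 1.80000000e+02 -2.51820818e-02  1.59373519e+02] (array([-0.1306442 ,  0.08148855,  0.2110856 ]), array([0.44383683, 0.23018746, 0.2110856 ]), array([1.79930627e+02, 3.83838336e-02, 1.59655588e+02]), array([ 0.01069529, -0.69733232,  0.11777875]), 24.35)
[-0.0, -0.0528, -0.0] [-3.116, -2.59, 1.505]
[-0.0, -0.0528, -0.0] [-3.129, -2.59, 1.755]
then
[0.0, 0.0, 0.0] [0.0, -0.0, 0.1]
[0.0, 0.0, 0.0] [0.0, -0.0, 0.175]
[0.0, 0.0, 0.0] [0.0, -0.0, 0.2]
[0.0, 0.0, 0.0] [-0.0, 0.0, 0.225]
[0.0, 0.0, 0.0] [0.0, -0.0, 0.25]
[0.0, 0.0, 0.0] [0.001, -0.0, 0.262]
roll
[0.0, 0.0175, 0.0] [-0.009, -0.0, 0.0]
[0.0, 0.0349, 0.0] [-0.019, 0.0, 0.0]
[0.0, 0.0524, 0.0] [-0.028, -0.0, 0.001]
[0.0, 0.0698, 0.0] [-0.037, -0.0, 0.001]
[0.0, 0.0873, 0.0] [-0.047, -0.0, 0.002]
[0.0, 0.1047, 0.0] [-0.056, -0.0, 0.003]
[0.0, 0.1047, 0.0] [-0.073, -0.0, -0.184]
```

Call:
step_arm(
  dr=[
    [0,0,0],
    [0,0,0],
    [0,-0.02,0],
    [0,-0.04,0],
    [0,-0.053,0],
    [0,-0.053,0],
    [0,-0.053,0],
    [0,-0.053,0],
  ],
  xyz=[
    [-0.8,-0.65,0.1],
    [-1.6,-1.3,0.2],
    [-2.4,-1.95,0.3],
    [-2.9,-2.4,0.6],
    [-3.1,-2.57,1.0],
    [-3.12,-2.59,1.3],
    [-3.13,-2.59,1.5],
    [-3.13,-2.59,1.6],
  ],
  gripper=[0,0,0,0,0,0,0,0],
)

```text
time: 25.15
ee_pos: [0.5267, 0.086, 0.1459]
tcp_rot: [-180.0, 3.0, 159.4]
wrist_force: [-0.5, 0.2, -0.5]
opening: 0.0003
```

Run:
```python
from mv import *
cur=rl(-3,2,None,16.2); print(loc(),cur[0])
```

```text
(array([-0.00228119, -0.02422244,  0.14593063]), array([0.5267321 , 0.0860339 , 0.14593063]), array([-179.97725284,    3.02876367,  159.40814374]), array([-0.50284292,  0.17873862, -0.54160662]), 25.15) [0.5269227  0.08566559 0.14594833]
```

Call:
step_arm(
  dr=[
    [0,0,0],
    [0,0,0],
    [0,0,0],
    [0,0,0],
    [0,0,0],
    [0,0,0],
    [0,0,0],
    [0,0,0],
  ],
  xyz=[
    [0,0,0.1],
    [0,0,0.2],
    [0,0,0.28],
    [0,0,0.33],
    [0,0,0.36],
    [0,0,0.385],
    [0,0,0.405],
    [0,0,0.415],
  ],
  gripper=[0,0,0,0,0,0,0,0],
)

```text
time: 25.95
ee_pos: [0.528, 0.0853, 0.1307]
tcp_rot: [180.0, 3.1, 159.4]
wrist_force: [-2.6, -0.4, 5.0]
opening: -0.0
```

Call:
step_arm(
  dr=[
    [0,0.0175,0],
    [0,0.035,0],
    [0,0.0524,0],
    [0,0.07,0],
    [0,0.0873,0],
    [0,0.1047,0],
    [0,0.1047,0],
    [0,0.1047,0],
  ],
  xyz=[
    [-0.009,0,0],
    [-0.019,0,0],
    [-0.028,0,0.001],
    [-0.037,0,0.001],
    [-0.047,0,0.002],
    [-0.056,0,0.003],
    [-0.056,0,0.003],
    [-0.056,0,0.003],
  ],
  gripper=[0,0,0,0,0,0,0,0],
)

```text
time: 26.75
ee_pos: [0.5305, 0.0845, 0.1308]
tcp_rot: [180.0, -2.9, 159.4]
wrist_force: [0.3, -0.6, 5.4]
opening: -0.0001
```

Run:
```python
from snap import *
print(loc(),rl(3,2.4)[0]); snap('s9')
```

```text
(array([ 0.00178244, -0.0243675 ,  0.13076392]), array([0.53048414, 0.08446662, 0.13076392]), array([179.97518229,  -2.86355494, 159.36538977]), array([ 0.34821624, -0.59356471,  5.39524686]), 26.75) [0.52982237 0.08457414 0.12937053]
```

View pics/s9c.png

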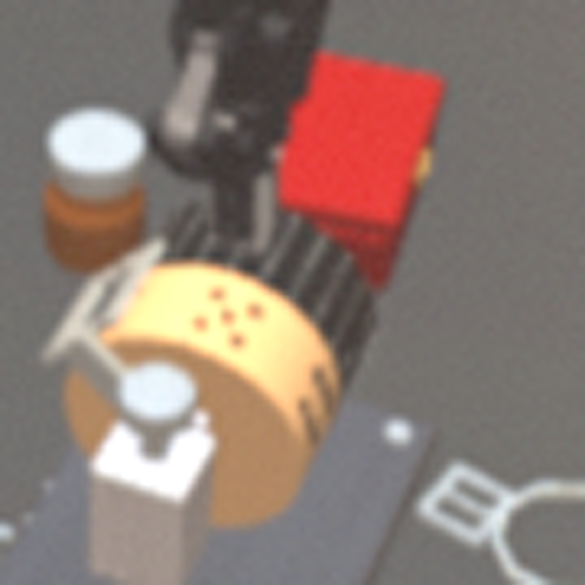

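```bash
cat > fa.py <<'E'
from fitang import *
def est(pts):
    DD=[(S,sp(*uv),5,sx,sy) for uv,(sx,sy) in zip(pts,[(-1,-1),(1,-1),(0,0),(-1,1),(1,1)])]
    r=least_squares(lambda p:F([p[0],.0002,.1112+p[1],.0179,.1558,.0081],DD),[3.1,0]); print('ANG',r.x,np.round(r.fun,1))
E
python3 - <<'E' | grep ANG
from fa import *
est([(219,294),(256,311),(227,317),(201,324),(237,342)])
E
python3 - <<'E'
from mv import *
cur=rl(3,2.4)
rows([rl(3,2,None,10),rl(3,2,None,30),(W(P,(0,.063,.165)),Rt(0)),(W(P,(0,.063,.142)),Rt(0))],cur)
E
```

```text
ANG [ 3.13237186e+00 -3.99731964e-04] [-0.1  0.  -0.1  0.   0.2 -0.  -0.1  0.   0.2 -0.1]
[0.0, 0.0, 0.0] [0.001, 0.0, -0.26]
[0.0, 0.0, 0.0] [0.001, 0.0, -0.76]
[-0.0, -0.0524, -0.0] [0.075, 2.188, -0.888]
[-0.0, -0.0524, -0.0] [0.045, 2.188, -0.314]
```

Call:
step_arm(
  dr=[
    [0,0,0],
    [0,0,0],
    [0,0,0],
    [0,0,0],
    [0,-0.02,0],
    [0,-0.04,0],
    [0,-0.0524,0],
    [0,-0.0524,0],
  ],
  xyz=[
    [0,0,-0.05],
    [0,0,-0.15],
    [0,0,-0.3],
    [0,0,-0.55],
    [0.02,0.15,-0.76],
    [0.05,0.5,-0.85],
    [0.075,0.9,-0.888],
    [0.075,1.3,-0.888],
  ],
  gripper=[0,0,0,0,0,0,0,0],
)

```text
time: 27.6
ee_pos: [0.5475, 0.1355, 0.1663]
tcp_rot: [180.0, 0.2, 159.4]
wrist_force: [-0.5, 1.0, -0.7]
opening: -0.0001
```

Call:
step_arm(
  dr=[
    [0,0,0],
    [0,0,0],
    [0,0,0],
    [0,0,0],
    [0,0,0],
    [0,0,0],
    [0,0,0],
    [0,0,0],
  ],
  xyz=[
    [0,0.35,0],
    [0,0.65,0],
    [0,0.85,0],
    [0,0.888,0],
    [0,0.888,0.1],
    [0,0.888,0.2],
    [0,0.888,0.3],
    [0,0.888,0.35],
  ],
  gripper=[0,0,0,0,0,0,0,0],
)

```text
time: 28.4
ee_pos: [0.5596, 0.1664, 0.1512]
tcp_rot: [-180.0, 0.1, 159.3]
wrist_force: [-0.6, -0.9, -1.0]
opening: 0.0001
```

Run:
```python
from snap import *
print(loc()); snap('s10')
```

```text
(array([0.00015619, 0.06254486, 0.15118532]), array([0.55957912, 0.16638052, 0.15118532]), array([-1.79978518e+02,  7.16888611e-02,  1.59340078e+02]), array([-0.64896863, -0.92012447, -1.01950907]), 28.4)
```

View pics/s10c.png

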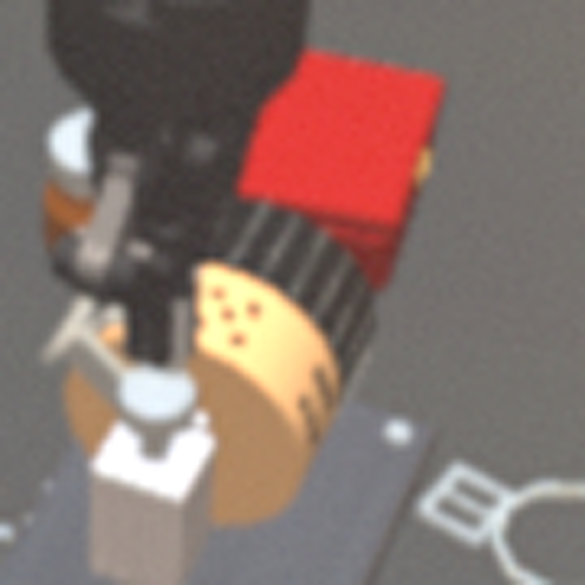

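Call:
step_arm(
  dr=[
    [0,0,0],
    [0,0,0],
    [0,0,0],
    [0,0,0],
    [0,0,0],
    [0,0,0],
    [0,0,0],
    [0,0,0],
  ],
  xyz=[
    [0,0,0.05],
    [0,0,0.1],
    [0,0,0.16],
    [0,0,0.22],
    [0,0,0.28],
    [0,0,0.33],
    [0,0,0.36],
    [0,0,0.37],
  ],
  gripper=[0,0,0,0,0,0,0,0],
)

```text
time: 29.25
ee_pos: [0.5598, 0.1668, 0.1368]
tcp_rot: [-180.0, 0.1, 159.4]
wrist_force: [0.7, -0.7, 1.0]
opening: 0.0001
```

Call:
step_arm(
  dr=[
    [0,0,0],
    [0,0,0],
    [0,0,0],
    [0,0,0],
    [0,0,0],
    [0,0,0],
    [0,0,0],
    [0,0,0],
  ],
  xyz=[
    [0,0,0.01],
    [0,0,0.02],
    [0,0,0.03],
    [0,0,0.04],
    [0,0,0.055],
    [0,0,0.07],
    [0,0,0.085],
    [0,0,0.1],
  ],
  gripper=[0,0,0,0,0,0,0,0],
)

```text
time: 30.05
ee_pos: [0.5599, 0.1669, 0.1335]
tcp_rot: [180.0, 0.1, 159.4]
wrist_force: [-1.6, -0.7, 5.0]
opening: -0.0
```

Call:
step_arm(
  dr=[
    [0,0,0],
    [0,0,0],
    [0,0,0],
    [0,0,0],
    [0,0,0],
    [0,0,0],
    [0,0,0],
    [0,0,0],
  ],
  xyz=[
    [0,0,0.012],
    [0,0,0.024],
    [0,0,0.036],
    [0,0,0.048],
    [0,0,0.06],
    [0,0,0.072],
    [0,0,0.085],
    [0,0,0.1],
  ],
  gripper=[0,0,0,0,0,0,0,0],
)

```text
time: 30.85
ee_pos: [0.5599, 0.1669, 0.1296]
tcp_rot: [180.0, 0.1, 159.4]
wrist_force: [-1.8, -0.7, 5.0]
opening: -0.0001
```

Call:
step_arm(
  dr=[
    [0,0,0],
    [0,0,0],
    [0,0,0],
    [0,0,0],
    [0,0,0],
    [0,0,0],
    [0,0,0],
    [0,0,0],
  ],
  xyz=[
    [0,0,0.012],
    [0,0,0.024],
    [0,0,0.036],
    [0,0,0.048],
    [0,0,0.06],
    [0,0,0.07],
    [0,0,0.08],
    [0,0,0.08],
  ],
  gripper=[0,0,0,0,0,0,0,0],
)

```text
time: 31.65
ee_pos: [0.5599, 0.1669, 0.1263]
tcp_rot: [180.0, 0.1, 159.4]
wrist_force: [-1.5, -0.5, 4.8]
opening: 0.0001
```

Moving at a steady 5 N. About 4–5 mm to the stop.

Call:
step_arm(
  dr=[
    [0,0,0],
    [0,0,0],
    [0,0,0],
    [0,0,0],
    [0,0,0],
    [0,0,0],
    [0,0,0],
    [0,0,0],
  ],
  xyz=[
    [0,0,0.01],
    [0,0,0.02],
    [0,0,0.03],
    [0,0,0.04],
    [0,0,0.05],
    [0,0,0.06],
    [0,0,0.07],
    [0,0,0.07],
  ],
  gripper=[0,0,0,0,0,0,0,0],
)

```text
time: 32.45
ee_pos: [0.5599, 0.1669, 0.1234]
tcp_rot: [180.0, 0.1, 159.4]
wrist_force: [-2.0, -0.6, 4.4]
opening: -0.0005
```

Call:
step_arm(
  dr=[
    [0,0,0],
    [0,0,0],
    [0,0,0],
    [0,0,0],
    [0,0,0],
    [0,0,0],
    [0,0,0],
    [0,0,0],
  ],
  xyz=[
    [0,0,0.005],
    [0,0,0.01],
    [0,0,0.015],
    [0,0,0.02],
    [0,0,0.025],
    [0,0,0.025],
    [0,0,0.025],
    [0,0,0.025],
  ],
  gripper=[0,0,0,0,0,0,0,0],
)

```text
time: 33.25
ee_pos: [0.5599, 0.1669, 0.1222]
tcp_rot: [180.0, 0.1, 159.4]
wrist_force: [-1.6, 0.1, 5.5]
opening: -0.0002
```

Call:
step_arm(
  dr=[
    [0,0,0],
    [0,0,0],
    [0,0,0],
    [0,0,0],
    [0,0,0],
    [0,0,0],
    [0,0,0],
    [0,0,0],
  ],
  xyz=[
    [0,0,0.005],
    [0,0,0.01],
    [0,0,0.015],
    [0,0,0.02],
    [0,0,0.025],
    [0,0,0.025],
    [0,0,0.025],
    [0,0,0.025],
  ],
  gripper=[0,0,0,0,0,0,0,0],
)

```text
time: 34.05
ee_pos: [0.5599, 0.1669, 0.1216]
tcp_rot: [180.0, 0.1, 159.4]
wrist_force: [-3.0, 0.0, 7.4]
opening: -0.0003
```

Call:
step_arm(
  dr=[
    [0,0,0],
    [0,0,0],
    [0,0,0],
    [0,0,0],
    [0,0,0],
    [0,0,0],
    [0,0,0],
    [0,0,0],
  ],
  xyz=[
    [0,0,0.005],
    [0,0,0.01],
    [0,0,0.015],
    [0,0,0.015],
    [0,0,0.015],
    [0,0,0.015],
    [0,0,0.015],
    [0,0,0.015],
  ],
  gripper=[0,0,0,0,0,0,0,0],
)

```text
time: 34.85
ee_pos: [0.5599, 0.1669, 0.1214]
tcp_rot: [180.0, 0.1, 159.4]
wrist_force: [-3.2, -1.0, 9.7]
opening: -0.0002
```

Call:
step_arm(
  dr=[
    [0,0,0],
    [0,0,0],
    [0,0,0],
    [0,0,0],
    [0,0,0],
    [0,0,0],
    [0,0,0],
    [0,0,0],
  ],
  xyz=[
    [0,0,-0.05],
    [0,0,-0.2],
    [0,0,-0.6],
    [0,0,-1.3],
    [0.3,0.3,-2.2],
    [1.1,0.9,-2.5],
    [1.9,1.6,-2.5],
    [2.4,2.0,-2.5],
  ],
  gripper=[0,0,0,0,0,0,0,0],
)

```text
time: 35.65
ee_pos: [0.4971, 0.2776, 0.2208]
tcp_rot: [179.9, 0.1, 159.4]
wrist_force: [0.7, 0.0, -0.6]
opening: -0.0001
```

Call:
step_arm(
  dr=[
    [0,0,0],
    [0,0,0],
    [0,0,0],
    [0,0,0],
    [0,0,0],
    [0,0,0],
    [0,0,0],
    [0,0,0],
  ],
  xyz=[
    [0.5,0.3,0],
    [0.9,0.5,0],
    [1.1,0.6,0],
    [1.1,0.6,0],
    [1.1,0.6,0],
    [1.1,0.6,0],
    [1.1,0.6,0],
    [1.1,0.6,0],
  ],
  gripper=[0,0,0,0,0,0,0,0],
)

```text
time: 36.45
ee_pos: [0.4657, 0.3131, 0.2201]
tcp_rot: [-180.0, 0.1, 159.3]
wrist_force: [0.4, 0.6, 0.4]
opening: -0.0003
```

Run:
```python
from snap import *
p=shot('top','t11'); snap('s11'); print(loc())
a=cv2.imread('pics/t11.png')[165:285,230:350]; b=cv2.imread('pics/s11c.png')
cv2.imwrite('pics/f11.png',np.hstack([cv2.resize(a,(400,400),interpolation=2),cv2.resize(b,(400,400))]))
for n,o in (('top','t11'),('side','s11')):
    d=cv2.absdiff(cv2.imread('pics/%s0.png'%n),cv2.imread('pics/%s.png'%o)).max(2); d=cv2.blur(d,(3,3))>35
    ys,xs=np.where(d[100:330,200:430] ); print(n,len(xs),(xs.min()+200,xs.max()+200,ys.min()+100,ys.max()+100) if len(xs) else '')
```

```text
(array([-0.13961291,  0.16688366,  0.22011955]), array([0.46552553, 0.31326792, 0.22011955]), array([-1.79996870e+02,  9.60141849e-02,  1.59345879e+02]), array([-0.057341  , -0.4551692 ,  0.01088543]), 36.55)
top 38 (np.int64(277), np.int64(290), np.int64(202), np.int64(240))
side 2276 (np.int64(329), np.int64(429), np.int64(100), np.int64(255))
```

View pics/f11.png

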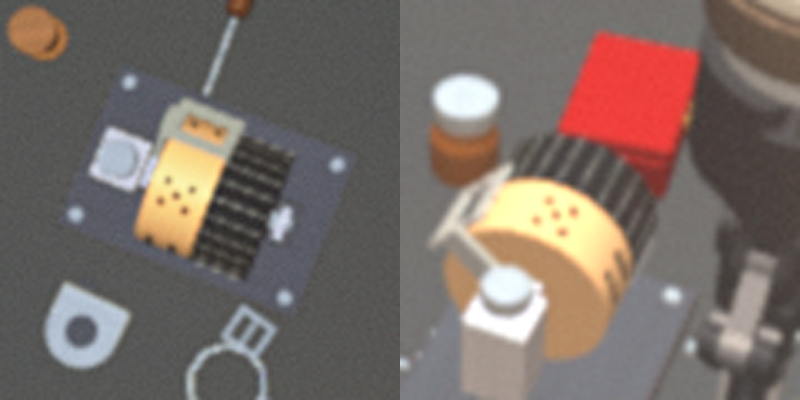

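View pics/s11c.png

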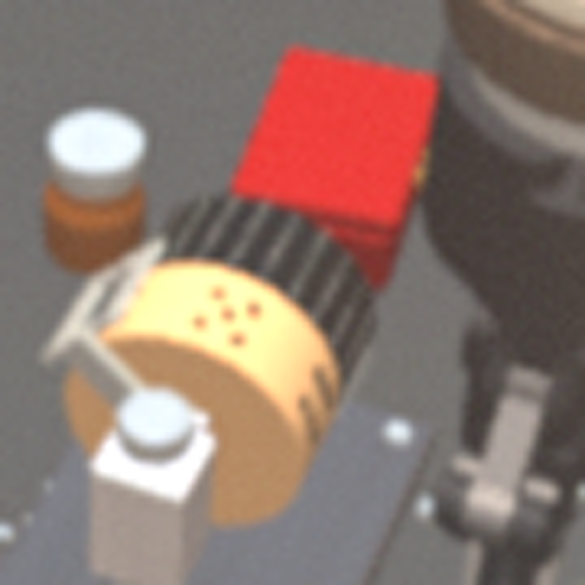

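The five-dot face is still at (228,317) in the crop, the same place as when I measured 3.13 rad. The knob sits flush on its block, and the top view differs from the start only on the drum and window. I'm handing in.

```bash
python3 -c "
from workcell import bot
print(bot.job_done())"
```

```text
the job is handed in; nothing more can be done
None
```

The wheel is set to four and the lock knob is fully down. I handed the job in at about 36.6 s of the 64 s allowed; no verdict was reported.

- **Drum:** I rolled the band in three strokes plus a small trim, with press readings of about 3 to 11 N at the end of each move. A fit to the dots in the side camera put the drum at 3.13 rad (target 3.142 ± 0.12), with residuals of 0.2 px or less. After the arm withdrew, the dots were still in the same place.
- **Lock knob:** It went down at a steady 5 N for about 12 mm, then the force rose to 9.7 N against the stop. The last picture shows the knob seated on its block.
- **Bystanders:** The last top picture differs from the first only at the drum and window, so nothing nearby appears to have moved. The arm covered part of the side view, so that picture could not confirm it.

**What disagreed:**
- **Height:** The first height estimate from the cameras did not match touch. The fingertip behaved as if it ended about 20 mm short of the reported TCP, so I set all heights by touch.
- **Overshoot:** One fast move in free air overshot by about 9 mm; it touched nothing.
- **Press depth:** Because of the height mismatch, two early presses came out light and one came out at 11 N, all under the 18 N limit. I saw the force only at the end of each move, so brief peaks in between were not observed.

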